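# Rack the screwdrivers and hang up the carry cup

### The job

Clear up after a repair: stand every screwdriver, the ones lying on the bench mat and the one in the metal carry cup, tip-down in the grey rack, one to a pocket and all the way down. Once the cup is empty, hang it by its loop on the hook of the stand and let go. Leave the other things on the bench where they are.

Things in the scene. Friction and masses are not known exactly. Their poses are not given: they have to be found in the camera images.
- driver0: screwdriver, 75 g, 170 mm long: square red handle 23 x 23 mm, then a grey cone to a 7 mm steel shaft. Origin: middle of the handle, on the axis; x points along it to the tip at +125 mm (handle -45 to +45, cone to +70; centre of mass near +15). Starts standing tip-down in the cup, origin 133 mm above the bench, handle top at 178 mm.
- driver1: screwdriver, 75 g, 170 mm long: square red handle 23 x 23 mm, then a grey cone to a 7 mm steel shaft. Origin: middle of the handle, on the axis; x points along it to the tip at +125 mm (handle -45 to +45, cone to +70; centre of mass near +15). Starts lying level on the bench mat, axis 14.5 mm above the bench, tip roughly towards the robot. May be absent.
- driver2: screwdriver, 75 g, 170 mm long: square red handle 23 x 23 mm, then a grey cone to a 7 mm steel shaft. Origin: middle of the handle, on the axis; x points along it to the tip at +125 mm (handle -45 to +45, cone to +70; centre of mass near +15). Starts lying level on the bench mat, axis 14.5 mm above the bench, tip roughly towards the robot. May be absent.
- driver3: screwdriver, 75 g, 170 mm long: square red handle 23 x 23 mm, then a grey cone to a 7 mm steel shaft. Origin: middle of the handle, on the axis; x points along it to the tip at +125 mm (handle -45 to +45, cone to +70; centre of mass near +15). Starts lying level on the bench mat, axis 14.5 mm above the bench, tip roughly towards the robot. May be absent.
- rack: fixed grey rack, 220 mm long (y), 46 mm deep (x), 95 mm high, -x side towards the robot; four open-topped pockets 34 x 34 mm at x = 0, y = -81, -27, 27, 81 mm, floor at 5 mm. Origin: centre of underside, z up. A driver fully down has its origin at 130 mm, 10 mm of its handle inside, and may lean a little.
- cup: loose square aluminium cup, 260 g: tube 40 x 40 mm outside, 34 mm inside, rim at 90 mm, floor at 8 mm, on a dark foot 80 (x, -34 to +46 mm) x 72 (y) x 8 mm. On its +x side a flat upright loop rises above the rim. Origin: on the underside, under the tube's axis; z up.
- cup_loop (a point): middle of the underside of the top bar of the cup's loop, 24 mm in x and 150 mm in z from the cup's origin, axes as the cup's. The loop lies across x: 44 mm wide outside (y), 28 mm inside, bars 8 x 8 mm, top at 158 mm; its opening is 60 mm high, from the rim up to the top bar, and is passed through along x.
- hook: fixed steel hook stand: foot of 50 mm radius; post of 8 mm radius, 240 mm tall; at 220 mm height a level bar of 4 mm radius runs 78 mm from the post along the stand's -x, towards the robot, then turns up. Origin: centre of the foot's underside, z up. The cup hung on the bar is some 70 mm above the bench and tilts some 7 degrees.
- hook_tip (a point): centre of the hook's upturned tip (radius 4 mm), 94 mm from the post's axis along the stand's -x, 242 mm high
- meter: hand-held black measuring instrument with a blue end, 100 x 190 x 42 mm; loose, to be left alone. Origin: centre of its underside
- bit_case: flat black bit case, 90 x 160 x 28 mm; loose, to be left alone. Origin: centre of its underside
- shell: open black battery-cover shell, 70 x 120 x 28 mm; loose, to be left alone. Origin: centre of its underside
- bottle: clear drinking bottle with blue cap, 62 mm across, 190 mm tall; loose, to be left alone. Origin: centre of its underside
- flask: dark metal drinking flask, 72 mm across, 220 mm tall; loose, to be left alone. Origin: centre of its underside
- sensor: white flat sensor box, 70 x 110 x 22 mm; loose, to be left alone. Origin: centre of its underside
Mind the look-alikes: they are no part of the job. What is shaped like the cup but orange is not meant.

How it is judged:
By the outcome, as a careful person would: the job done as asked, in the order asked, and still so for the second after the job is handed in, with the robot touching nothing.
Of driver1, driver2, driver3 only 2 to 3 are there at a start; the rules pass over those that are not, and their reading is None.
At some moment in a run one of driver1, driver2, driver3 may be knocked a few centimetres aside while the robot is not near it.
It also fails if it takes over 210 s, if anything falls off the work surface, if the arm or the gripper's body presses on something with over 40 N, if the wrist force passes 120 N, or if a joint passes its speed limit or range.

### The arm

A 6-joint arm with a two-finger parallel gripper is mounted at the origin on the work surface. World frame = base frame: x ahead of the robot, y to its left, z up, the work surface at z = 0. Lengths are in m, angles in rad, forces in N, time in s.
With the tool pointing down it reaches from about 0.4 to 0.825 m from the base axis. Payload 7 kg.
Tool frame: the origin (TCP) lies on the centre line of the jaws, within the pads' length; the fingertips stand 22 mm ahead of it and the grasp point (between the pads) lies 3 mm ahead of it; z points along the fingers, y is the line along which they close (so a half turn about z gives the same grasp; the last joint's range is limited). The gripper opens to 88 mm and grips with 3 to 60 N. Pads are 19 mm wide; open, the fingers measure 130 mm over their backs; the gripper's body (78 mm by 193 mm) begins 47 mm behind the grasp point.
Start: joints at [-0.912, 0.359, 0.012, 0, -1.224, -0.288], TCP at [0.245, -0.629, 0.249] pointing down, gripper open.
Joint ranges: [-3.07, 3.07], [-1.43, 2.12], [-1.02, 1.25], [-3.03, 1.67], [-3.05, -0], [-3.03, 3.03]. Speed limits (rad/s): [2.39, 2.39, 3.01, 3.14, 3.14, 3.14].

### API

Orientations are given as [roll, pitch, yaw] about the fixed x, y, z axes, in that order (R = Rz(yaw) Ry(pitch) Rx(roll)).
In Python, from station import arm gives the robot as it stands.
- The arm moves only by the tool arm_command, never from a script. Its argument "series" is one flat list of numbers, 7 for each row, row after row: the turn, a rotation vector about the tool's x, y, z each as a share of 90 degrees, from -1 to 1, then the shift along the tool's x, y, z each as a share of 0.1 m, from -1 to 1, then the opening, from 0 (shut) to 1 (fully open). A call has 1 to 8 rows; each row is the pose to reach, as a shift and turn from the pose commanded when the call began, along the tool's axes at that moment; what a row does not reach only later rows make up. A row lasts 1/8 s, in which the tool goes at most 62.5 mm and 10.7 degrees, less where a joint would pass 70% of its speed; a pose out of reach is approached as far as the arm can. A call with a number of a shift or a turn outside -1 to 1 is refused whole. A call with a gripper value outside its range is refused whole. The fingers move at their own pace and stop on an object; "force" is the grip in N (left out, the last holds). Time passes only in rows, so rows that repeat a pose let the fingers close. It gives the time, the measured TCP pose, the force, the opening and the grip force at its end, in the units of the state.
- arm.get_state(): the state, without advancing time (a new reading comes with each control period).
- arm.grab_frame(name): name is "scene" or "top" or "wrist"; returns the picture (480x640x3 uint8, blue, green, red); there is no depth.
- arm.camera_model(name): a dict with "fovy" (degrees; the focal length in pixels is half the picture's height over the tangent of half this angle, whatever the lens; pixels are square), "cx", "cy" (the principal point, pixels), "pose" (4x4, takes a point from camera to world coordinates). Camera axes: x right, y down, z forward; pixel columns grow to the right and rows downward; lengths in m; the calibration is good to about 2 mm. A picture is of the moment at which its call begins: read the wrist's pose just before it. camera_model takes no time and is no camera call; for the wrist camera it gives the pose at the moment of the call.
- arm.job_done(): hands the job in; it is judged then, once.
The state is a dict: "t": time; "q": joint angles; "qd": joint speeds; "joint_efforts": joint torques, N m; "eef_pos": TCP position; "ee_rot": TCP orientation; "force": force on the tool from outside, world axes, zero at the start; "moment": the same for the moment, N m; "width": finger opening in m; "gripper_force": force on a finger pad.
Only numpy, scipy, OpenCV 4.12 (cv2) and the standard library are available. Lean on these libraries where they do the work, as an engineer would, in place of code of your own. Each camera call takes 0.05 s, during which the arm holds its last target. There are 200 camera calls.

## Working session

There is one attempt and no reset: what is moved stays moved. The work goes in short steps, Python scripts to look and compute and a tool call to move; the robot and the scene stay as the last step left them, time stands still between calls to the robot, and variables do not carry over. Pictures are saved under pics/ and viewed, at most 14 in all, crops included, and the job is handed in when it is done.

Besides the shell and the picture viewer there is one more tool, called after "Request:" as name(argument=value, ...), one argument or row to a line, values as JSON. arm_command: Moves the arm, as the interface text tells. Its arguments: {"type":"object","properties":{"series":{"type":"array"},"force":{"type":"number"}},"required":["series"]}

```bash
mkdir -p pics; ls
python3 - <<'E'
from station import arm
import cv2,numpy as np
np.set_printoptions(precision=4,suppress=True)
print(arm.get_state())
for n in ("scene","top"):
    cv2.imwrite(f"pics/{n}0.png",arm.grab_frame(n)); print(n,arm.camera_model(n))
print(arm.camera_model("wrist"))
E
```

```text
pics
{'t': 0.0, 'q': array([-0.9119,  0.3594,  0.011 , -0.0004, -1.2241, -0.2881]), 'qd': array([-0.0002, -0.0024,  0.0004,  0.0004, -0.0006,  0.0029]), 'joint_efforts': array([ -0.    , -58.2711,  29.3047,   6.997 ,   0.0069,  -0.0001]), 'eef_pos': array([ 0.2444, -0.6287,  0.2476]), 'ee_rot': array([ 3.1399, -0.0001, -2.7709]), 'force': array([ 1.2307, -0.1779,  0.2445]), 'moment': array([-0.0028, -0.0322,  0.0213]), 'gripper_force': 0.0, 'width': 0.08776638835557708}
scene {'fovy': 42.59788536348555, 'cx': 322.96754190859895, 'cy': 232.85386733812211, 'pose': array([[-0.5435,  0.5967, -0.5905,  1.6462],
       [ 0.8392,  0.3686, -0.3999,  0.7077],
       [-0.0209, -0.7128, -0.701 ,  1.4786],
       [ 0.    ,  0.    ,  0.    ,  1.    ]])}
top {'fovy': 42.529339276898284, 'cx': 320.0598187846285, 'cy': 242.66013514329924, 'pose': array([[-0.0253, -0.997 ,  0.0726,  0.426 ],
       [-0.9996,  0.0259,  0.0071, -0.0257],
       [-0.009 , -0.0724, -0.9973,  1.6944],
       [ 0.    ,  0.    ,  0.    ,  1.    ]])}
{'fovy': 59.89584186086174, 'cx': 317.31345285109506, 'cy': 238.26877883612974, 'pose': array([[-0.3624,  0.9028,  0.2318,  0.1817],
       [ 0.932 ,  0.3508,  0.0908, -0.6537],
       [ 0.0006,  0.249 , -0.9685,  0.3838],
       [ 0.    ,  0.    ,  0.    ,  1.    ]])}
```

View pics/scene0.png

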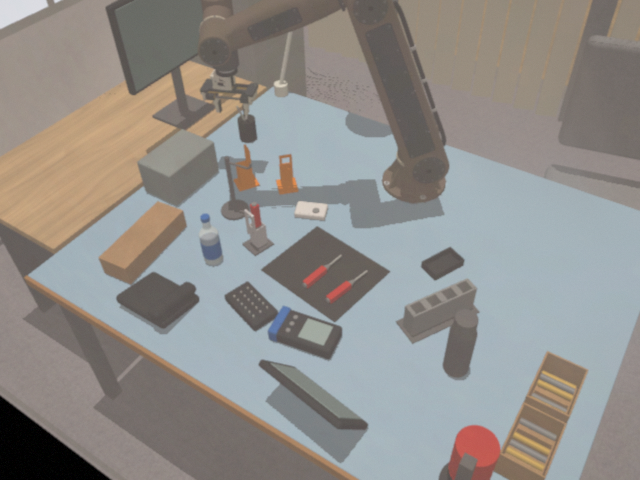

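View pics/top0.png

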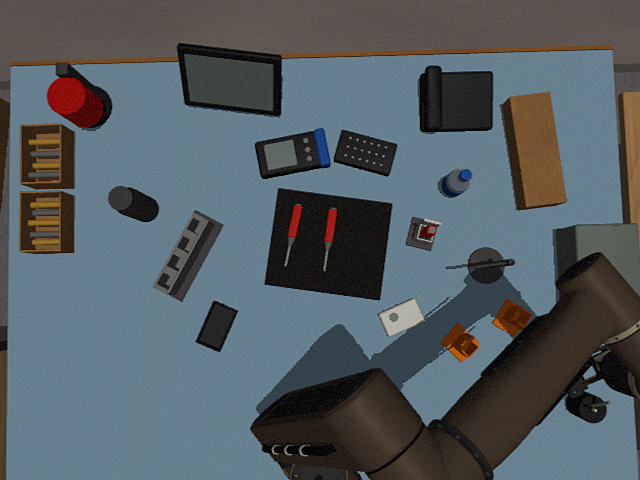

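Top view: red-handled drivers on the mat at about (294,220) and (330,225), tips downward. The metal cup with a red handle is at (423,232), the hook foot at (487,264) with its bar going left to about (447,267), and the rack at (188,255). Possible confusions: the orange cups at (461,342) and (513,315), the red mug at (75,95) and the yellow/grey items in the boxes at (45,155) and (45,225). By the description I choose the grey cup at (423,232), and I'll check it in a close crop.

Run:
```python
import cv2,numpy as np
a=cv2.imread("pics/top0.png");b=cv2.imread("pics/scene0.png")
A=cv2.resize(a[200:300,390:530],None,fx=4,fy=4,interpolation=cv2.INTER_CUBIC)
B=cv2.resize(b[140:260,210:310],None,fx=4,fy=4,interpolation=cv2.INTER_CUBIC)
C=np.zeros((600,800,3),np.uint8)
A=cv2.resize(A,(420,300));C[:300,:420]=A
C[:456,420:800]=cv2.resize(B,(380,456))
C[300:600,:400]=cv2.resize(a[200:305,145:285],(400,300))
cv2.imwrite("pics/crop1.png",C)
```

```text
(no output)
```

View pics/crop1.png

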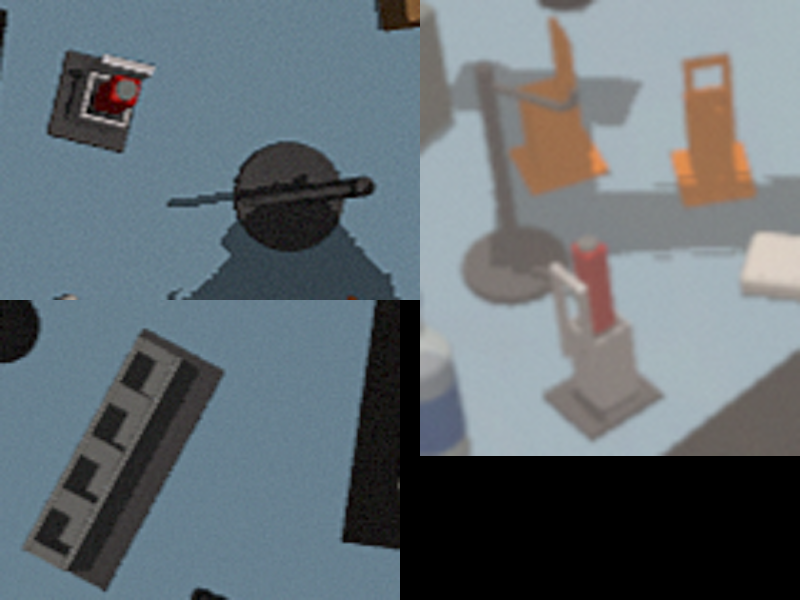

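The crop confirms it: the grey cup has a light loop on the up-image side and a red handle inside. The hook's post top is near (512,262), and its bar runs left over the foot to about (472,265). The rack top runs diagonally with four empty pockets. The mat holds two drivers.

```bash
cat > h.py <<'E'
import cv2,numpy as np
from scipy.spatial.transform import Rotation as Ro
from station import arm
np.set_printoptions(precision=4,suppress=True)
def K(m): return 240/np.tan(np.radians(m["fovy"])/2)
def ray(m,uv):
    d=np.array([(uv[0]-m["cx"])/K(m),(uv[1]-m["cy"])/K(m),1.]); P=m["pose"]
    return P[:3,3],P[:3,:3]@d
def plane(m,uv,z):
    o,d=ray(m,uv); return o+d*(z-o[2])/d[2]
def proj(m,p):
    c=np.linalg.inv(m["pose"])@np.r_[p,1]; return np.array([m["cx"],m["cy"]])+K(m)*c[:2]/c[2]
def tri(rays):
    A=np.zeros((3,3));b=np.zeros(3)
    for o,d in rays:
        d=d/np.linalg.norm(d);M=np.eye(3)-np.outer(d,d);A+=M;b+=M@o
    return np.linalg.solve(A,b)
def red(im):
    h=cv2.cvtColor(im,cv2.COLOR_BGR2HSV)
    return (((h[...,0]<6)|(h[...,0]>174))&(h[...,1]>140)&(h[...,2]>60)).astype(np.uint8)
def comps(mask,amin=30):
    n,l,s,c=cv2.connectedComponentsWithStats(mask)
    return [(s[i],c[i],l==i) for i in range(1,n) if s[i,4]>=amin]
def axis(m,pix,z):
    "long axis of a pixel blob put on plane z: centre, direction, length, width"
    P=np.array([plane(m,p,z)[:2] for p in pix]);
    (c,wh,a)=cv2.minAreaRect(P.astype(np.float32)*1000)
    mu=P.mean(0);w,v=np.linalg.eigh(np.cov((P-mu).T)); return mu,v[:,1],np.array(wh),np.array(c)
def tool(): 
    s=arm.get_state(); return s["eef_pos"],Ro.from_euler("xyz",s["ee_rot"]),s
def row(p,R,rel=None):
    "shares of turn and shift from the present pose to TCP pose p,R"
    p0,R0,_=tool()
    return np.r_[(R0.inv()*R).as_rotvec()/(np.pi/2),R0.inv().apply(np.array(p)-p0)/.1]
E
python3 - <<'E'
from h import *
m=arm.camera_model("top");a=cv2.imread("pics/top0.png");ms=arm.camera_model("scene")
for s,c,k in comps(red(a)):
    pix=np.argwhere(k)[:,::-1]
    print("red",s,c,*axis(m,pix,.022))
h=cv2.cvtColor(a,cv2.COLOR_BGR2HSV)
g=(h[...,1]<40)&(h[...,2]>90); 
g[:, :140]=0;g[:,240:]=0;g[:190]=0;g[310:]=0
g=cv2.morphologyEx(g.astype(np.uint8),cv2.MORPH_CLOSE,np.ones((9,9)))
for s,c,k in comps(g,100):
    print("rack",s,c,*axis(m,np.argwhere(k)[:,::-1],.095))
    r=cv2.minAreaRect(np.argwhere(k)[:,::-1].astype(np.float32)); print([plane(m,p,.095)[:2] for p in cv2.boxPoints(r)])
f=lambda x,y:(x/3+390,y/3+200)
print("post",plane(m,f(368,187),.24),plane(m,f(288,197),.004),"tip",plane(m,f(247,195),.24))
print("loop ends",plane(m,f(103,59),.158),plane(m,f(154,71),.158))
print("cup foot",[plane(m,f(*p),.008)[:2] for p in((70,50),(155,68),(125,153),(48,132))])
S=lambda x,y:((x-420)/3.8+210,y/3.8+140)
print("scene tip",tri([ray(m,f(247,195)),ray(ms,S(575,98))]),plane(ms,S(575,98),.24),"posttop",plane(ms,S(485,66),.24))
E
```

```text
red [  47   77   56   50 1915] [ 74.3572 101.4705] [0.9582 0.6579] [0.5986 0.8011] [168.9427 107.1988] [956.897  657.5317]
red [287 205  16  33 289] [294.5606 220.9239] [0.609  0.0542] [-0.9723  0.2337] [24.2215 88.7103] [609.2797  54.1168]
red [324 209  13  33 286] [330.3951 224.8322] [ 0.5957 -0.0432] [-0.9855  0.1699] [23.9781 89.0425] [595.9328 -43.2797]
red [426 225  11  10  47] [429.9574 229.766 ] [ 0.5751 -0.3134] [-0.8496  0.5274] [24.9642 26.3498] [ 575.3332 -315.6552]
rack [ 153  213   55   81 1470] [180.1694 253.3986] [0.524  0.3502] [-0.8707  0.4919] [ 45.8009 219.7805] [524.1614 350.2903]
[array([0.4398, 0.4241]), array([0.6314, 0.3161]), array([0.6084, 0.2764]), array([0.4172, 0.3845])]
post [ 0.4737 -0.4672  0.24  ] [ 0.4742 -0.4657  0.004 ] tip [ 0.4699 -0.3723  0.24  ]
loop ends [ 0.5887 -0.277   0.158 ] [ 0.5775 -0.319   0.158 ]
cup foot [array([ 0.6136, -0.2717]), array([ 0.5951, -0.3487]), array([ 0.518 , -0.3183]), array([ 0.539 , -0.2489])]
scene tip [ 0.4679 -0.369   0.241 ] [ 0.4658 -0.3663  0.24  ] posttop [ 0.4713 -0.4606  0.24  ]
```

Request:
arm_command(
  series=[0, 0, 0, -0.5, 0.37, -0.5, 1, 0, 0, 0, -0.96, 0.75, -1, 1, 0, 0, 0, -0.96, 0.75, -1, 1, 0, 0, 0, -0.96, 0.75, -1, 1],
)

```text
t: 0.6
eef_pos: [0.3081, -0.5237, 0.3508]
ee_rot: [-3.138, 0.002, -2.768]
force: [-0.2, -0.7, 0.1]
width: 0.0878
gripper_force: 0.0
```

Request:
arm_command(
  series=[0, 0, 0, -0.5, 0.37, -0.3, 1, 0, 0, 0, -0.96, 0.75, -0.6, 1, 0, 0, 0, -0.96, 0.75, -0.6, 1, 0, 0, 0, -0.96, 0.75, -0.6, 1],
)

```text
t: 1.1
eef_pos: [0.3692, -0.4196, 0.4077]
ee_rot: [3.141, -0.0, -2.77]
force: [0.4, -0.5, 0.0]
width: 0.0877
gripper_force: 0.0
```

Request:
arm_command(
  series=[0, 0, 0, -0.5, 0.37, 0, 1, 0, 0, 0, -0.96, 0.75, 0, 1, 0, 0, 0, -0.96, 0.75, 0, 1, 0, 0, 0, -0.96, 0.75, 0, 1],
)

```text
t: 1.6
eef_pos: [0.431, -0.3158, 0.4072]
ee_rot: [3.14, -0.002, -2.771]
force: [0.3, 0.7, 0.5]
width: 0.0875
gripper_force: 0.0
```

Request:
arm_command(
  series=[0, 0, 0, -0.5, 0.37, 0, 1, 0, 0, 0, -0.96, 0.75, 0, 1, 0, 0, 0, -0.96, 0.75, 0, 1, 0, 0, 0, -0.96, 0.75, 0, 1],
)

```text
t: 2.1
eef_pos: [0.4934, -0.2116, 0.4079]
ee_rot: [3.141, -0.001, -2.772]
force: [-0.6, 0.1, 0.8]
width: 0.0873
gripper_force: 0.0
```

Request:
arm_command(
  series=[0, 0, 0, -0.5, 0.37, 0, 1, 0, 0, 0, -0.96, 0.75, 0, 1, 0, 0, 0, -0.96, 0.75, 0, 1, 0, 0, 0, -0.96, 0.75, 0, 1],
)

```text
t: 2.6
eef_pos: [0.5557, -0.1072, 0.4083]
ee_rot: [-3.141, -0.001, -2.772]
force: [-0.8, -0.3, 0.6]
width: 0.0878
gripper_force: 0.0
```

Run:
```python
from h import *
p,R,s=tool(); print(s["t"],p,s["ee_rot"],s["q"])
open("log.txt","a").write(repr((list(s["q"]),list(p),list(s["ee_rot"])))+"\n")
```

```text
2.6 [ 0.5557 -0.1072  0.4083] [-3.1415 -0.0008 -2.7722] [ 0.1553  0.1169  0.0479  0.0003 -1.5025 -1.3568]
```

```bash
cat >> h.py <<'E'
def Rz(zx,yx=None):
    "rotation with tool z = zx, tool x nearest yx"
    z=np.array(zx,float);z/=np.linalg.norm(z);x=np.array(yx,float);x-=z*(x@z);x/=np.linalg.norm(x)
    return Ro.from_matrix(np.c_[x,np.cross(z,x),z])
def plan(wps,start=None):
    "wps: TCP (p,R); prints one rounded row per call and number of rows to hold"
    p,R,_=tool() if start is None else (*start,0)
    for q,Q in wps:
        q=np.array(q,float); d=(R.inv()*Q).as_rotvec(); n=1
        while np.abs(R.inv().apply(q-p)).max()/n>.099: n+=1
        p0,R0=p,R
        for i in range(1,n+1):
            pi=p0+(q-p0)*i/n; Ri=R0*Ro.from_rotvec(d*i/n)
            rv=np.round(np.r_[(R.inv()*Ri).as_rotvec()/(np.pi/2),R.inv().apply(pi-p)/.1],3)
            k=int(np.ceil(max(np.linalg.norm(rv[3:])/.5,np.linalg.norm(rv[:3])*90/9)))+1
            print(list(map(float,rv)),"rows",k)
            R1=R;R=R*Ro.from_rotvec(rv[:3]*np.pi/2);p=p+R1.apply(rv[3:]*.1)
def lying(c,t,a,off,z):
    "TCP pose to grasp a lying driver: handle centre c, dir t, tilt a, grasp at off along t, grasp point height z"
    t=np.r_[t,0];t/=np.linalg.norm(t);k=np.array([0,0,1.]);zt=np.sin(a)*t-np.cos(a)*k
    g=np.r_[c,z]+off*t; return g-.003*zt,Rz(zt,t)
E
python3 - <<'E'
from h import *
p,R=lying([.609,.0542],[-.972,.234],np.radians(25),-.012,.025)
plan([(p+[0,0,.12],R)]); print(p,R.as_euler("xyz"))
E
```

```text
[-0.028, 0.09, 0.126, -0.397, 0.412, 0.868] rows 4
[-0.028, 0.089, 0.127, -0.431, 0.458, 0.829] rows 4
[-0.028, 0.09, 0.126, -0.448, 0.51, 0.788] rows 4
[0.6219 0.0511 0.0277] [ 3.1416 -0.4363  2.9053]
```

Request:
arm_command(
  series=[-0.028, 0.09, 0.126, -0.397, 0.412, 0.868, 1, -0.028, 0.09, 0.126, -0.397, 0.412, 0.868, 1, -0.028, 0.09, 0.126, -0.397, 0.412, 0.868, 1, -0.028, 0.09, 0.126, -0.397, 0.412, 0.868, 1],
)

```text
t: 3.1
eef_pos: [0.5782, -0.0547, 0.3229]
ee_rot: [3.112, -0.143, -2.968]
force: [0.6, 0.2, -0.3]
width: 0.0876
gripper_force: 0.0
```

Request:
arm_command(
  series=[-0.028, 0.09, 0.127, -0.431, 0.458, 0.829, 1, -0.028, 0.09, 0.127, -0.431, 0.458, 0.829, 1, -0.028, 0.09, 0.127, -0.431, 0.458, 0.829, 1, -0.028, 0.09, 0.127, -0.431, 0.458, 0.829, 1],
)

```text
t: 3.6
eef_pos: [0.6008, -0.0013, 0.2373]
ee_rot: [3.111, -0.289, 3.117]
force: [0.6, -0.7, 1.3]
width: 0.0877
gripper_force: 0.0
```

Request:
arm_command(
  series=[-0.028, 0.09, 0.126, -0.448, 0.51, 0.788, 1, -0.028, 0.09, 0.126, -0.448, 0.51, 0.788, 1, -0.028, 0.09, 0.126, -0.448, 0.51, 0.788, 1, -0.028, 0.09, 0.126, -0.448, 0.51, 0.788, 1],
)

```text
t: 4.1
eef_pos: [0.6231, 0.0519, 0.1508]
ee_rot: [3.141, -0.433, 2.909]
force: [0.9, 0.2, 0.1]
width: 0.0878
gripper_force: 0.0
```

```bash
cat > fit.py <<'E'
from h import *
from scipy.optimize import least_squares
def fk(q,x):
    a1,d1,L1,a3,L2,Lt,b=x; R=Ro.identity();p=np.zeros(3)
    R=Ro.from_euler("z",q[0]);p=R.apply([a1,b,d1])
    R=R*Ro.from_euler("y",q[1]);p=p+R.apply([0,0,L1])
    R=R*Ro.from_euler("y",-q[2]);p=p+R.apply([L2,0,a3])
    R=R*Ro.from_euler("x",q[3])*Ro.from_euler("y",-q[4]);p=p+R.apply([Lt,0,0])
    return p,R*Ro.from_euler("x",-q[5])*Ro.from_matrix(np.array([[0,0,1],[-1,0,0],[0,-1,0]]))
def load():
    L=[eval(l) for l in open("log.txt")];L.append(([-0.9119,0.3594,0.011,-0.0004,-1.2241,-0.2881],[0.2444,-0.6287,0.2476],[3.1399,-.0001,-2.7709]));return L
def fit():
    L=load();x0=[.04,.33,.445,.04,.44,.3,-.19]
    r=least_squares(lambda x:np.concatenate([fk(q,x)[0]-p for q,p,_ in L]+[.02*(x-x0)]),x0)
    return r.x,[np.linalg.norm(fk(q,r.x)[0]-p)*1000 for q,p,_ in L],[(fk(q,r.x)[1].inv()*Ro.from_euler("xyz",e)).magnitude() for q,p,e in L]
E
python3 - <<'E'
from h import *
p,R,s=tool(); print(s["t"],p,s["ee_rot"],s["q"])
open("log.txt","a").write(repr((list(s["q"]),list(p),list(s["ee_rot"])))+"\n")
import fit;print(*fit.fit())
cv2.imwrite("pics/w1.png",arm.grab_frame("wrist"))
E
```

```text
4.1 [0.6231 0.0519 0.1508] [ 3.1407 -0.433   2.9087] [ 0.2691  0.5946  0.1781 -0.2042 -1.5396 -2.0267]
[-0.1302 -0.1215 -0.4586  0.8445  0.6646 -0.1957 -0.1796] [np.float64(15.063316092030348), np.float64(42.61685820931215), np.float64(45.2827097935186)] [0.0005436806942854368, 0.4084344728867475, 0.0007998802219951147]
```

View pics/w1.png

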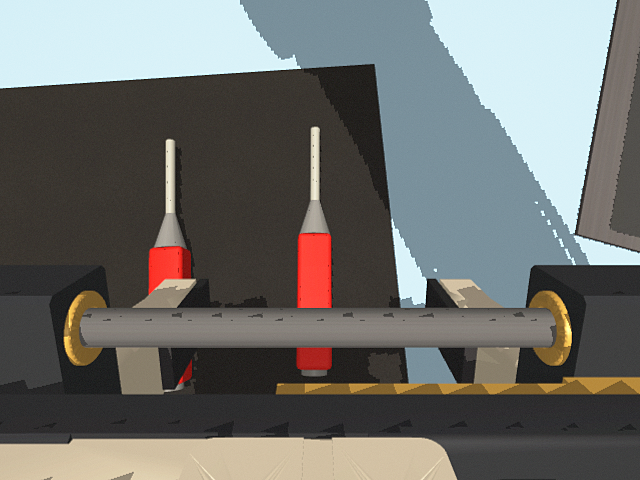

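The wrist view shows the target driver's handle centred between the jaws at columns 298–331. Its tip points up-image (315,128), and the second driver is at (170,250).

```bash
sed -i 's/from_euler("x",q\[3\])/from_euler("x",-q[3])/' fit.py
python3 - <<'E'
import fit;print(*fit.fit())
from h import *
# refine handle lateral/long position from wrist picture
m=arm.camera_model("wrist");im=cv2.imread("pics/w1.png")
for s,c,k in comps(red(im),200):print(s,c)
# near/front end of red top face, two corners; and tip
for uv in((299,234),(330,234),(315,128)): print(plane(m,uv,.026 if uv[1]>200 else .0145))
E
```

```text
[-0.0697  0.2546  0.7137 -0.108   0.5286  0.408  -0.194 ] [np.float64(3.7092814756244556), np.float64(13.897681011936386), np.float64(16.23661745853126)] [5.052335911672952e-16, 3.563917505110608e-16, 6.230187026170612e-05]
[ 297  233   35   75 2595] [314.0786 270.3699]
[ 148  246   43   49 1466] [167.8172 264.7947]
[296 348  36  22 781] [313.5608 358.3636]
[0.5643 0.0525 0.026 ]
[0.5691 0.0729 0.026 ]
[0.487  0.0818 0.0145]
```

Request:
arm_command(
  series=[0, 0, 0, -0.254, 0, 0.544, 1, 0, 0, 0, -0.254, 0, 0.544, 1, 0, 0, 0, -0.254, 0, 0.544, 1],
)

```text
t: 4.53
eef_pos: [0.6231, 0.0524, 0.0909]
ee_rot: [3.141, -0.434, 2.908]
force: [0.8, 0.3, 0.6]
width: 0.0877
gripper_force: 0.0
```

Request:
arm_command(
  series=[0, 0, 0, -0.127, 0, 0.272, 1, 0, 0, 0, -0.19, 0, 0.41, 1, 0, 0, 0, -0.253, 0, 0.542, 1, 0, 0, 0, -0.253, 0, 0.542, 1],
)

```text
t: 5.03
eef_pos: [0.622, 0.0528, 0.0279]
ee_rot: [-3.141, -0.438, 2.907]
force: [-0.3, -0.4, 1.1]
width: 0.0874
gripper_force: 0.0
```

Request:
arm_command(
  series=[0, 0, 0, 0, 0, 0, 0, 0, 0, 0, 0, 0, 0, 0, 0, 0, 0, 0, 0, 0, 0, 0, 0, 0, 0, 0, 0, 0, 0, 0, 0, 0, 0, 0, 0, 0, 0, 0, 0, 0, 0, 0],
  force=40,
)

```text
t: 5.78
eef_pos: [0.622, 0.0528, 0.0282]
ee_rot: [-3.141, -0.438, 2.907]
force: [0.5, 1.5, 0.3]
width: 0.0335
gripper_force: 0.0
```

Request:
arm_command(
  series=[0, 0, 0, 0.21, 0, -0.45, 0, 0, 0, 0, 0.42, 0, -0.9, 0, 0, 0, 0, 0.42, 0, -0.9, 0, 0, 0, 0, 0.42, 0, -0.9, 0],
)

```text
t: 6.28
eef_pos: [0.6219, 0.053, 0.1275]
ee_rot: [3.141, -0.437, 2.907]
force: [0.4, -0.2, -0.3]
width: 0.0006
gripper_force: 0.0
```

Request:
arm_command(
  series=[0, 0, 0, 0.42, 0, -0.9, 0, 0, 0, 0, 0.42, 0, -0.9, 0, 0, 0, 0, 0.42, 0, -0.9, 0],
)

```text
t: 6.65
eef_pos: [0.6232, 0.0529, 0.229]
ee_rot: [3.14, -0.434, 2.908]
force: [-0.1, -0.4, -0.6]
width: 0.0005
gripper_force: 0.0
```

Run:
```python
from h import *
p,R,s=tool(); print(s["t"],p,s["ee_rot"],s["q"],s["force"])
open("log.txt","a").write(repr((list(s["q"]),list(p),list(s["ee_rot"])))+"\n")
import fit;print(*fit.fit())
```

```text
6.65 [0.6232 0.0529 0.229 ] [ 3.1404 -0.4337  2.908 ] [ 0.2699  0.5407  0.2685 -0.2065 -1.681  -2.0574] [-0.1321 -0.4076 -0.5929]
[-0.0706  0.2498  0.7051 -0.0986  0.5273  0.4101 -0.1953] [np.float64(5.003915866917278), np.float64(8.231387088183071), np.float64(18.705167091090598), np.float64(22.356814690748788)] [5.052335911672952e-16, 3.563917505110608e-16, 3.70375649673279e-16, 6.230187026170612e-05]
```

The fingers were slow (about 72 mm/s) and I lifted before they had closed. I'll reopen and measure again.

Request:
arm_command(
  series=[0, 0, 0, -0.32, 0, 0.7, 0.65, 0, 0, 0, -0.32, 0, 0.7, 0.65, 0, 0, 0, -0.32, 0, 0.7, 0.65, 0, 0, 0, -0.32, 0, 0.7, 0.65, 0, 0, 0, -0.32, 0, 0.7, 0.65, 0, 0, 0, -0.32, 0, 0.7, 0.65],
)

```text
t: 7.4
eef_pos: [0.622, 0.0531, 0.151]
ee_rot: [3.141, -0.436, 2.908]
force: [-0.8, -0.6, -0.8]
width: 0.0542
gripper_force: 0.0
```

```bash
sed -i 's/\.02\*(x-x0)/.001*(x-x0)/' fit.py
python3 - <<'E'
from h import *
p,R,s=tool(); print(s["t"],p,s["ee_rot"],s["q"],s["force"],s["width"])
m=arm.camera_model("wrist");im=arm.grab_frame("wrist");cv2.imwrite("pics/w2.png",im)
for st,c,k in comps(red(im),200):
    print(st,c)
import fit;print(*fit.fit())
mt=arm.camera_model("top");a=arm.grab_frame("top");cv2.imwrite("pics/t2.png",a)
for st,c,k in comps(red(a)): print("red",st,c,*axis(mt,np.argwhere(k)[:,::-1],.022))
E
```

```text
7.4 [0.622  0.0531 0.151 ] [ 3.1411 -0.4358  2.9077] [ 0.2704  0.5946  0.1781 -0.206  -1.5419 -2.0287] [-0.8458 -0.5854 -0.8087] 0.05424371339323521
[ 295  235   36   73 2447] [312.5276 271.615 ]
[147 249  43  57 963] [173.6906 265.7736]
[295 348  36  25 880] [312.4682 359.7386]
[-0.0709  0.2538  0.7166 -0.109   0.5269  0.4149 -0.1958] [np.float64(5.263047879173541), np.float64(8.237461590582065), np.float64(18.719205616183235), np.float64(22.241296903248127)] [5.052335911672952e-16, 3.563917505110608e-16, 3.70375649673279e-16, 6.230187026170612e-05]
red [  47   77   56   50 1939] [ 74.5312 101.5266] [0.958  0.6574] [0.5988 0.8009] [169.2589 107.1988] [956.7938 657.4117]
red [324 209  13  33 278] [330.4568 225.4568] [ 0.594  -0.0434] [-0.98   0.199] [24.2727 89.4131] [596.1135 -43.2584]
red [287 211  14  27 237] [293.8987 223.8523] [0.601  0.0562] [-0.972   0.2351] [24.2795 72.6561] [601.4149  55.9877]
red [422 225  15  13  80] [428.2875 231.3875] [ 0.5708 -0.3087] [-0.6822  0.7312] [34.2142 34.5091] [ 572.6332 -310.2419]
```

View pics/w2.png

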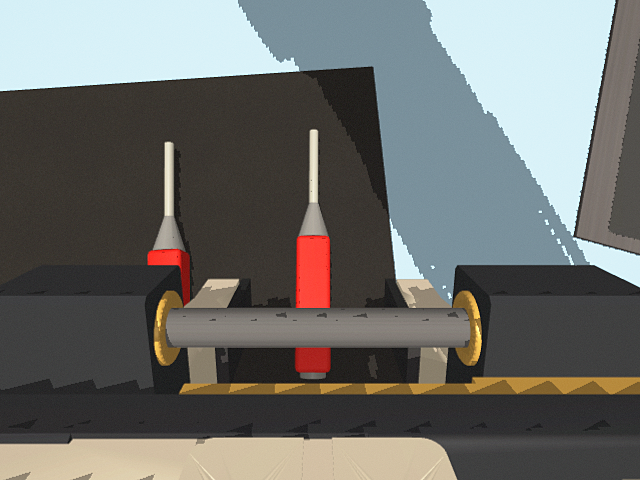

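The driver has not moved, and its handle is still centred at column 313. I'll grasp it again.

Request:
arm_command(
  series=[0, 0, 0, -0.26, 0, 0.556, 0.65, 0, 0, 0, -0.26, 0, 0.556, 0.65, 0, 0, 0, -0.26, 0, 0.556, 0.65],
)

```text
t: 7.88
eef_pos: [0.6222, 0.0528, 0.0899]
ee_rot: [-3.141, -0.437, 2.907]
force: [0.9, -0.2, 0.7]
width: 0.057
gripper_force: 0.0
```

Request:
arm_command(
  series=[0, 0, 0, -0.127, 0, 0.272, 0.65, 0, 0, 0, -0.19, 0, 0.41, 0.65, 0, 0, 0, -0.258, 0, 0.553, 0.65, 0, 0, 0, -0.258, 0, 0.553, 0.65],
)

```text
t: 8.38
eef_pos: [0.6221, 0.053, 0.0276]
ee_rot: [-3.141, -0.437, 2.907]
force: [-0.3, -0.2, 0.9]
width: 0.0569
gripper_force: 0.0
```

Request:
arm_command(
  series=[0, 0, 0, 0, 0, 0, 0, 0, 0, 0, 0, 0, 0, 0, 0, 0, 0, 0, 0, 0, 0, 0, 0, 0, 0, 0, 0, 0, 0, 0, 0, 0, 0, 0, 0, 0, 0, 0, 0, 0, 0, 0, 0, 0, 0, 0, 0, 0, 0],
  force=40,
)

```text
t: 9.25
eef_pos: [0.6214, 0.0529, 0.0277]
ee_rot: [-3.141, -0.438, 2.907]
force: [-0.8, -0.7, 2.4]
width: 0.0226
gripper_force: 40.0
```

Request:
arm_command(
  series=[0, 0, 0, 0.21, 0, -0.45, 0, 0, 0, 0, 0.42, 0, -0.9, 0, 0, 0, 0, 0.42, 0, -0.9, 0, 0, 0, 0, 0.42, 0, -0.9, 0],
)

```text
t: 9.75
eef_pos: [0.6213, 0.0533, 0.1264]
ee_rot: [3.141, -0.438, 2.907]
force: [-0.1, 0.2, -1.2]
width: 0.0228
gripper_force: 40.0
```

Request:
arm_command(
  series=[0, 0, 0, 0.42, 0, -0.9, 0, 0, 0, 0, 0.42, 0, -0.9, 0, 0, 0, 0, 0.42, 0, -0.9, 0, 0, 0, 0, 0.42, 0, -0.9, 0],
)

```text
t: 10.25
eef_pos: [0.6209, 0.0532, 0.2242]
ee_rot: [-3.14, -0.44, 2.907]
force: [-0.6, -0.4, -1.3]
width: 0.0223
gripper_force: 40.0
```

Request:
arm_command(
  series=[0, -0.2, 0, 0.42, 0, -0.9, 0, 0, -0.2, 0, 0.42, 0, -0.9, 0, 0, -0.3, 0, 0.42, 0, -0.9, 0, 0, -0.3, 0, 0.42, 0, -0.9, 0],
)

```text
t: 10.75
eef_pos: [0.6183, 0.053, 0.3237]
ee_rot: [-3.14, 0.032, 2.909]
force: [0.3, 0.1, -1.0]
width: 0.023
gripper_force: 40.0
```

Run:
```python
from h import *
p,R,s=tool(); print(s["t"],p,s["ee_rot"],s["q"],s["force"])
open("log.txt","a").write(repr((list(s["q"]),list(p),list(s["ee_rot"])))+"\n")
import fit;print(*fit.fit())
for q,pp,e in fit.load(): print(fit.fk(q,fit.fit()[0])[0]-pp)
```

```text
10.75 [0.6183 0.053  0.3237] [-3.1397  0.0319  2.9094] [ 0.4122  0.2144 -0.0274  0.0214 -1.3046 -2.2206] [ 0.2567  0.1347 -0.98  ]
[-0.0776  0.2562  0.7039 -0.0955  0.5367  0.4126 -0.1946] [np.float64(3.492043562958672), np.float64(10.950030310379201), np.float64(22.648373351654232), np.float64(15.802158445707901), np.float64(19.13173421954537)] [5.052335911672952e-16, 3.563917505110608e-16, 3.70375649673279e-16, 3.900200469054239e-16, 6.230187026170612e-05]
[ 0.001  -0.0026  0.002 ]
[0.0015 0.0053 0.0095]
[0.0079 0.0071 0.02  ]
[-0.0052 -0.0066 -0.0134]
[-0.0056  0.0028 -0.0181]
```

```bash
cat > fit.py <<'E'
from h import *
from scipy.optimize import least_squares
X0=np.array([.04,.33,.445,.04,.44,.3,-.19,0,0,0,0,0])
def fk(q,x):
    a1,d1,L1,a3,L2,Lt,b,l1x,b2,e,tx,ty=x
    R=Ro.from_euler("z",q[0]);p=R.apply([a1,b,d1])
    R=R*Ro.from_euler("y",q[1]);p=p+R.apply([l1x,0,L1])
    R=R*Ro.from_euler("y",-q[2]);p=p+R.apply([L2,0,a3])
    R=R*Ro.from_euler("x",-q[3]);p=p+R.apply([0,b2,0])
    R=R*Ro.from_euler("y",-q[4]);p=p+R.apply([Lt,0,e])
    R=R*Ro.from_euler("x",-q[5])*Ro.from_matrix(np.array([[0,0,1],[-1,0,0],[0,-1,0]]))
    return p+R.apply([tx,ty,0]),R
def load():
    L=[eval(l) for l in open("log.txt")];L.append(([-0.9119,0.3594,0.011,-0.0004,-1.2241,-0.2881],[0.2444,-0.6287,0.2476],[3.1399,-.0001,-2.7709]));return L
def fit(w=.002):
    L=load()
    r=least_squares(lambda x:np.concatenate([fk(q,x)[0]-p for q,p,_ in L]+[w*(x-X0)]),X0)
    return r.x,np.array([np.linalg.norm(fk(q,r.x)[0]-p)*1000 for q,p,_ in L])
E
python3 -c "
import fit;print(*fit.fit());print(*fit.fit(.0003))"
```

```text
[-0.002   0.1993  0.602  -0.0005  0.4629  0.3565 -0.0044  0.0008 -0.1874
  0.0019  0.     -0.    ] [0.0315 0.0479 0.0502 0.0208 0.0188]
[ 0.      0.1988  0.6015  0.0001  0.4637  0.356   0.0002 -0.0002 -0.192
  0.0001  0.     -0.    ] [0.0076 0.0021 0.0028 0.0057 0.0042]
```

```bash
cat >> fit.py <<'E'
LO=np.array([-3.07,-1.43,-1.02,-3.03,-3.05,-3.03]);HI=np.array([3.07,2.12,1.25,1.67,0,3.03])
X=np.array([0,.1988,.6015,0,.4637,.356,0,0,-.192,0,0,0])
def ik(p,R,q0,tries=1,seed=0):
    rng=np.random.default_rng(seed);best=None
    for i in range(tries):
        s=q0 if i==0 else rng.uniform(LO,HI)
        def f(q):
            pp,RR=fk(q,X); return np.r_[(pp-p)*5,(RR.inv()*R).as_rotvec()]
        r=least_squares(f,np.clip(s,LO+.01,HI-.01),bounds=(LO+.005,HI-.005),max_nfev=60)
        c=np.linalg.norm(r.fun)
        d=np.abs(r.x-q0).max()
        if best is None or (c<1e-3 and (best[0]>1e-3 or d<best[1])) or (best[0]>1e-3 and c<best[0]): best=(c,d,r.x)
    return best
RC=np.array([.524,.350]);RY=np.array([-.871,.492])
def upright(k_y,psi,a,z,off=-.012,xy=None):
    "TCP pose with driver upright over pocket k_y; z = driver origin height"
    u=np.array([np.cos(psi),np.sin(psi),0]);k=np.array([0,0,1.])
    zt=np.cos(a)*u-np.sin(a)*k; xt=-np.cos(a)*k-np.sin(a)*u
    c=np.r_[RC+k_y*RY if xy is None else xy,z-off]
    return c-.003*zt,Rz(zt,xt)
E
python3 - <<'E'
from fit import *
q0=arm.get_state()["q"]
a=np.radians(25)
for y in(-.081,-.027,.027,.081):
  for ps in(60.5,45,30,-29.5):
    o=[]
    for z in(.25,.13):
      c,d,q=ik(*upright(y,np.radians(ps),a,z),q0,12); o+=[round(float(c),4),np.round(q,2)]
    print(y,ps,*o)
E
```

```text
-0.081 60.5 0.0 [ 0.14  0.18 -0.29 -1.39 -0.82  0.25] 0.0 [ 0.05  0.4  -0.37 -1.61 -0.88  0.65]
-0.081 45 0.0 [ 0.24  0.08 -0.4  -1.53 -0.49  0.21] 0.0 [ 0.03  0.35 -0.52 -1.93 -0.72  0.84]
-0.081 30 0.0 [ 0.29  0.04 -0.46 -1.84 -0.21  0.37] 0.0 [ 0.01  0.35 -0.73 -2.41 -0.73  1.22]
-0.081 -29.5 0.0 [ 1.04  0.35 -0.81  1.4  -1.17  2.02] 0.0 [ 0.99  0.52 -0.89  1.56 -1.13  1.75]
-0.027 60.5 0.0 [ 0.21  0.11 -0.37 -1.43 -0.76  0.25] 0.0 [ 0.08  0.36 -0.46 -1.68 -0.85  0.72]
-0.027 45 0.0 [ 0.32  0.02 -0.46 -1.58 -0.42  0.22] 0.0 [ 0.06  0.32 -0.62 -2.04 -0.74  0.95]
-0.027 30 0.0 [ 0.31 -0.   -0.55 -2.03 -0.21  0.56] 0.0 [ 0.06  0.35 -0.84 -2.54 -0.81  1.34]
-0.027 -29.5 0.0 [ 1.18  0.35 -0.81  1.27 -1.22  2.01] 0.0 [ 1.13  0.52 -0.89  1.42 -1.15  1.75]
0.027 60.5 0.0 [ 0.29  0.05 -0.44 -1.46 -0.68  0.25] 0.0 [ 0.13  0.32 -0.54 -1.76 -0.83  0.79]
0.027 45 0.0 [ 0.42 -0.03 -0.52 -1.64 -0.33  0.23] 0.0 [ 0.1   0.3  -0.72 -2.15 -0.76  1.07]
0.027 30 0.0 [ 0.31 -0.04 -0.65 -2.27 -0.25  0.81] 0.0 [ 0.13  0.35 -0.96 -2.68 -0.9   1.44]
0.027 -29.5 0.0 [ 1.31  0.36 -0.79  1.16 -1.28  2.  ] 0.0 [ 1.28  0.53 -0.87  1.28 -1.18  1.75]
0.081 60.5 0.0 [ 0.39 -0.01 -0.5  -1.5  -0.59  0.24] 0.0 [ 0.18  0.29 -0.63 -1.86 -0.82  0.88]
0.081 45 0.0 [ 0.52 -0.08 -0.57 -1.72 -0.24  0.27] 0.0 [ 0.14  0.29 -0.83 -2.29 -0.8   1.2 ]
0.081 30 0.0 [ 0.33 -0.07 -0.79 -2.56 -0.33  1.09] 0.0387 [ 0.22  0.31 -1.01 -2.75 -0.88  1.46]
0.081 -29.5 0.0 [ 1.44  0.37 -0.75  1.04 -1.33  2.  ] 0.0 [ 1.41  0.54 -0.84  1.14 -1.21  1.77]
```

```bash
python3 - <<'E'
s=open("h.py").read()
s=s.replace("max()/n>.099: n+=1","max()/n>.099 or np.linalg.norm(d)/n>.8: n+=1")
open("h.py","w").write(s)
E
cat >> fit.py <<'E'
def check(wps,q=None,p=None,R=None,steps=12):
    "follow straight path with IK; print joint extremes and largest joint step"
    if q is None: p,R,s=tool(); q=s["q"]
    for P,Q in wps:
        d=(R.inv()*Q).as_rotvec();mx=0;cm=0
        for i in range(1,steps+1):
            c,_,qn=ik(p+(np.array(P)-p)*i/steps,R*Ro.from_rotvec(d*i/steps),q); mx=max(mx,np.abs(qn-q).max());cm=max(cm,c);q=qn
        p,R=np.array(P),Q; print("err",round(cm,4),"maxstep",round(mx,3),q)
    return q,p,R
E
python3 - <<'E'
from fit import *
a=np.radians(25)
psi=np.radians(60.5)
W=[upright(0,psi,a,.27,xy=[.58,.17]),upright(-.081,psi,a,.25)]
check(W+[upright(-.081,psi,a,.13)]); plan(W)
E
```

```text
err 0.0 maxstep 0.329 [-0.1393  0.1439 -0.2847 -1.2867 -1.0724  0.2717]
err 0.0 maxstep 0.024 [ 0.1401  0.175  -0.2916 -1.3931 -0.8187  0.246 ]
err 0.0 maxstep 0.034 [ 0.0456  0.3984 -0.3663 -1.608  -0.876   0.6507]
[-0.158, -0.2, -0.239, 0.221, 0.342, 0.127] rows 5
[-0.158, -0.199, -0.238, 0.13, 0.372, 0.162] rows 5
[-0.157, -0.2, -0.239, 0.052, 0.358, 0.225] rows 5
[-0.0, 0.0, 0.0, -0.182, 0.282, 0.628] rows 3
[-0.0, 0.0, 0.0, -0.183, 0.281, 0.627] rows 3
```

Request:
arm_command(
  series=[-0.158, -0.2, -0.239, 0.221, 0.342, 0.127, 0, -0.158, -0.2, -0.239, 0.221, 0.342, 0.127, 0, -0.158, -0.2, -0.239, 0.221, 0.342, 0.127, 0, -0.158, -0.2, -0.239, 0.221, 0.342, 0.127, 0, -0.158, -0.2, -0.239, 0.221, 0.342, 0.127, 0, -0.158, -0.2, -0.239, 0.221, 0.342, 0.127, 0, -0.158, -0.2, -0.239, 0.221, 0.342, 0.127, 0],
)

```text
t: 11.62
eef_pos: [0.609, 0.0916, 0.3113]
ee_rot: [2.964, 0.381, -3.025]
force: [0.6, 0.7, -1.4]
width: 0.0225
gripper_force: 40.0
```

Request:
arm_command(
  series=[-0.158, -0.199, -0.238, 0.13, 0.372, 0.162, 0, -0.158, -0.199, -0.238, 0.13, 0.372, 0.162, 0, -0.158, -0.199, -0.238, 0.13, 0.372, 0.162, 0, -0.158, -0.199, -0.238, 0.13, 0.372, 0.162, 0, -0.158, -0.199, -0.238, 0.13, 0.372, 0.162, 0, -0.158, -0.199, -0.238, 0.13, 0.372, 0.162, 0, -0.158, -0.199, -0.238, 0.13, 0.372, 0.162, 0],
)

```text
t: 12.5
eef_pos: [0.5954, 0.1299, 0.2983]
ee_rot: [2.91, 0.767, -2.667]
force: [-0.2, 0.8, -1.3]
width: 0.0226
gripper_force: 40.0
```

Request:
arm_command(
  series=[-0.157, -0.2, -0.239, 0.052, 0.358, 0.225, 0, -0.157, -0.2, -0.239, 0.052, 0.358, 0.225, 0, -0.157, -0.2, -0.239, 0.052, 0.358, 0.225, 0, -0.157, -0.2, -0.239, 0.052, 0.358, 0.225, 0, -0.157, -0.2, -0.239, 0.052, 0.358, 0.225, 0, -0.157, -0.2, -0.239, 0.052, 0.358, 0.225, 0, -0.157, -0.2, -0.239, 0.052, 0.358, 0.225, 0],
)

```text
t: 13.38
eef_pos: [0.5819, 0.1688, 0.2858]
ee_rot: [-3.138, 1.135, -2.084]
force: [0.3, -0.8, -0.7]
width: 0.0229
gripper_force: 40.0
```

Run:
```python
from fit import *
p,R,s=tool(); print(s["t"],p,s["ee_rot"],s["q"],s["force"],s["gripper_force"],s["width"])
plan([upright(-.081,np.radians(60.5),np.radians(25),.255)])
for n in("scene","top"): cv2.imwrite(f"pics/{n}3.png",arm.grab_frame(n))
a=cv2.imread("pics/top3.png")[150:350,130:430];b=cv2.imread("pics/scene3.png")[170:360,290:530]
C=np.vstack([cv2.resize(a,(450,300)),cv2.resize(b,(450,300))]);cv2.imwrite("pics/c3.png",C)
```

```text
13.375 [0.5819 0.1688 0.2858] [-3.1379  1.1354 -2.0838] [-0.1354  0.1442 -0.2789 -1.2865 -1.0689  0.2661] [ 0.2772 -0.8401 -0.7243] 39.98937785625458 0.022910742907742004
[-0.001, 0.0, 0.0, -0.188, 0.294, 0.61] rows 3
[-0.0, 0.001, 0.0, -0.188, 0.293, 0.611] rows 3
```

View pics/c3.png

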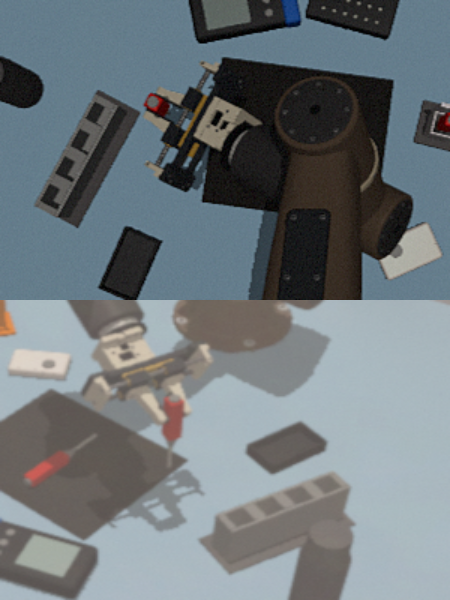

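The driver hangs vertically in the jaws (red handle end at crop (155,103)). The rack pockets are empty and in reach, and driver B is unmoved.

Request:
arm_command(
  series=[0, 0, 0, -0.188, 0.294, 0.61, 0, 0, 0, 0, -0.188, 0.294, 0.61, 0, 0, 0, 0, -0.188, 0.294, 0.61, 0, 0, 0, 0, -0.188, 0.294, 0.61, 0],
)

```text
t: 13.98
eef_pos: [0.588, 0.2369, 0.2766]
ee_rot: [-3.136, 1.136, -2.082]
force: [0.9, -0.3, -1.4]
width: 0.0229
gripper_force: 40.0
```

Request:
arm_command(
  series=[0, 0.001, 0, -0.188, 0.293, 0.611, 0, 0, 0.001, 0, -0.188, 0.293, 0.611, 0, 0, 0.001, 0, -0.188, 0.293, 0.611, 0, 0, 0.001, 0, -0.188, 0.293, 0.611, 0, 0, 0.001, 0, -0.188, 0.293, 0.611, 0, 0, 0.001, 0, -0.188, 0.293, 0.611, 0],
)

```text
t: 14.72
eef_pos: [0.5942, 0.306, 0.2678]
ee_rot: [-3.137, 1.135, -2.084]
force: [-0.0, 0.1, -2.3]
width: 0.0221
gripper_force: 40.0
```

Run:
```python
from fit import *
mt=arm.camera_model("top");ms=arm.camera_model("scene")
print("old",plane(mt,(233.3,218.7),.3175))
p,R,s=tool(); print(p,s["ee_rot"])
P,Q=upright(-.081,np.radians(60.5),np.radians(25),.255); print("err",p-P)
for n,m in(("top",mt),("scene",ms)):
    im=arm.grab_frame(n);cv2.imwrite(f"pics/{n}4.png",im)
    e=proj(m,np.r_[RC-.081*RY,.30]); print(n,e)
    for st,c,k in comps(red(im),15):
        if np.hypot(*(c-e))<40: print(st,c,plane(m,c,.28))
```

```text
old [0.5853 0.1777 0.3175]
[0.5942 0.306  0.2678] [-3.1366  1.1349 -2.0843]
err [ 0.001  -0.0017 -0.0005]
top [176.3213 217.0266]
[167 209  19  16  86] [176.8488 216.9535] [0.5971 0.3137 0.28  ]
scene [423.5942 258.1859]
```

Request:
arm_command(
  series=[0, 0, 0, 0.27, 0, 0.126, 0, 0, 0, 0, 0.54, 0, 0.253, 0, 0, 0, 0, 0.54, 0, 0.253, 0, 0, 0, 0, 0.54, 0, 0.253, 0],
)

```text
t: 15.32
eef_pos: [0.5947, 0.3068, 0.209]
ee_rot: [-3.136, 1.135, -2.083]
force: [-0.0, -0.1, -0.8]
width: 0.0226
gripper_force: 40.0
```

Run:
```python
from fit import *
p,R,s=tool(); print(p,s["force"],s["moment"])
a=arm.grab_frame("top")[180:300,130:260];b=arm.grab_frame("scene")[200:350,360:520]
w=arm.grab_frame("wrist")
C=np.zeros((600,800,3),np.uint8);C[:300,:325]=cv2.resize(a,(325,300));C[300:,:320]=cv2.resize(b,(320,300));C[:360,325:]=cv2.resize(w,(475,360));cv2.imwrite("pics/c5.png",C)
```

```text
[0.5947 0.3068 0.209 ] [-0.0276 -0.1171 -0.7509] [-2.8393  1.6814 -0.0195]
```

View pics/c5.png

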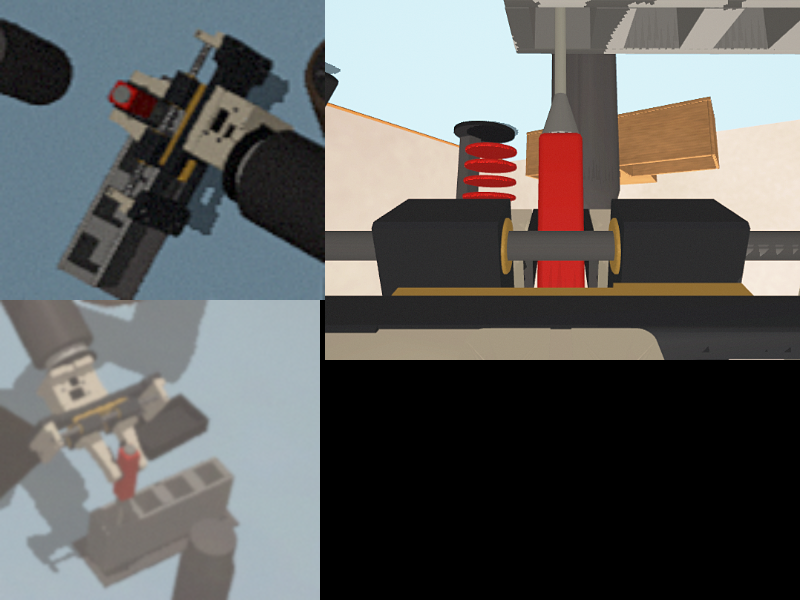

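The shaft is inside the end pocket with no contact force. I'll continue down.

Request:
arm_command(
  series=[0, 0, 0, 0.27, 0, 0.126, 0, 0, 0, 0, 0.4, 0, 0.187, 0, 0, 0, 0, 0.544, 0, 0.254, 0, 0, 0, 0, 0.544, 0, 0.254, 0],
)

```text
t: 15.98
eef_pos: [0.5952, 0.3074, 0.1506]
ee_rot: [-3.133, 1.139, -2.079]
force: [-3.0, -0.5, 6.5]
width: 0.0227
gripper_force: 40.0
```

Request:
arm_command(
  series=[0, 0, 0, 0.027, 0, 0.013, 0, 0, 0, 0, 0.045, 0, 0.021, 0, 0, 0, 0, 0.045, 0, 0.021, 0],
)

```text
t: 16.35
eef_pos: [0.596, 0.3086, 0.15]
ee_rot: [-3.125, 1.145, -2.07]
force: [-7.1, -5.9, 24.1]
width: 0.0226
gripper_force: 40.0
```

Contact came about 7 mm early, so the handle's lower edge may be on the rim. I'll back off a little and look.

Request:
arm_command(
  series=[0, 0, 0, -0.1, 0, -0.046, 0, 0, 0, 0, -0.1, 0, -0.046, 0, 0, 0, 0, -0.1, 0, -0.046, 0],
)

```text
t: 16.73
eef_pos: [0.594, 0.307, 0.154]
ee_rot: [-3.136, 1.135, -2.083]
force: [-0.3, -0.4, -0.8]
width: 0.023
gripper_force: 40.0
```

Run:
```python
from fit import *
p,R,s=tool(); print(p,s["force"],s["ee_rot"])
w=arm.grab_frame("wrist");cv2.imwrite("pics/w6.png",w)
mt=arm.camera_model("top");a=arm.grab_frame("top");cv2.imwrite("pics/top6.png",a)
b=arm.grab_frame("scene");cv2.imwrite("pics/scene6.png",b)
C=np.zeros((600,800,3),np.uint8);C[:300,:400]=cv2.resize(a[190:265,150:250],(400,300),interpolation=cv2.INTER_CUBIC);C[:300,400:]=cv2.resize(b[230:305,390:490],(400,300),interpolation=cv2.INTER_CUBIC)
C[300:,:]=cv2.resize(w[0:240],(800,300));cv2.imwrite("pics/c6.png",C)
```

```text
[0.594 0.307 0.154] [-0.28   -0.3657 -0.816 ] [-3.1363  1.1346 -2.0827]
```

View pics/c6.png

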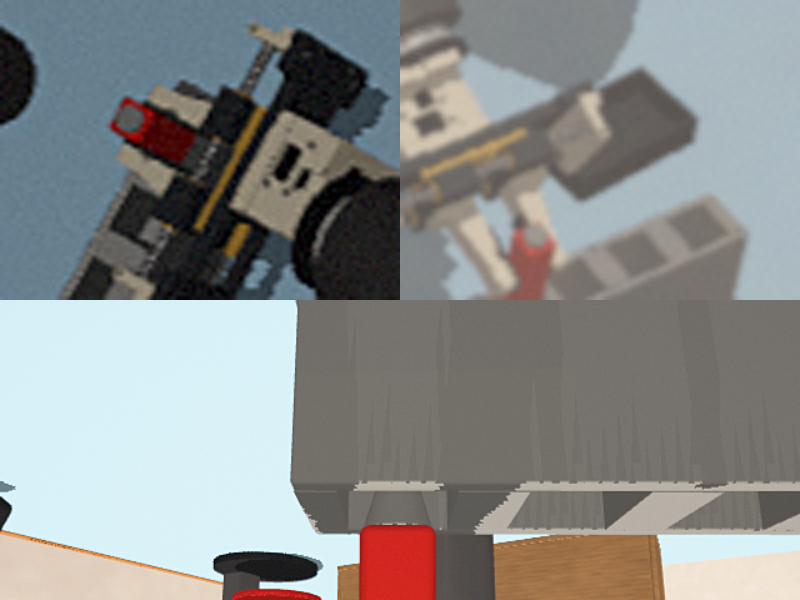

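In the wrist view (down is up in the image), the handle's columns 360–436 are centred on the pocket notch at 355–443, so any error is in depth or in grasp height. I'll compute both.

Run:
```python
from fit import *
m=arm.camera_model("wrist");p,R,s=tool()
u=np.array([np.cos(np.radians(60.5)),np.sin(np.radians(60.5))])
rx=lambda P:((P[:2]-RC)@np.array([.492,.871]),(P[:2]-RC)@RY)
C=lambda x,y:(x/1.25,(y-300)/1.25)
for n,uv in(("near edge L",(291,484)),("near pocket",(399,484)),("notch L",(355,486)),("notch R",(443,486)),("far edge",(500,533)),("far L",(318,533))): print(n,plane(m,C(*uv),.095),rx(plane(m,C(*uv),.095)))
g=p+R.apply([0,0,.003]); print("grasp",g,rx(g))
o,d=ray(m,C(398,525)); t=((g[:2]-.0115*u-o[:2])@u)/(d[:2]@u); print("handle bottom",o+t*d, "origin z",(o+t*d)[2]+.045)
mt=arm.camera_model("top")
top=plane(mt,(150+130/4,190+117/4),g[2]+.055); print("handle top end",top,rx(top))
```

```text
near edge L [0.6072 0.2736 0.095 ] (np.float64(-0.025635698901335643), np.float64(-0.11009984011051227))
near pocket [0.5824 0.2876 0.095 ] (np.float64(-0.025592437688727925), np.float64(-0.0815519667486755))
notch L [0.5933 0.283  0.095 ] (np.float64(-0.024272146302643148), np.float64(-0.09328960988047642))
notch R [0.5728 0.2946 0.095 ] (np.float64(-0.02423682828483659), np.float64(-0.06981162770400787))
far edge [0.5729 0.3416 0.095 ] (np.float64(0.0167221550676516), np.float64(-0.04673231553282827))
far L [0.6274 0.3107 0.095 ] (np.float64(0.01664920284698688), np.float64(-0.10934933132862024))
grasp [0.5953 0.3093 0.152 ] (np.float64(-0.00038196209120911623), np.float64(-0.08216387267791232))
handle bottom [0.5894 0.2994 0.1017] origin z 0.14671445687571072
handle top end [0.6    0.3175 0.207 ] (np.float64(0.00910589380975469), np.float64(-0.08212458372639056))
```

Run:
```python
from fit import *
mt=arm.camera_model("top");ms=arm.camera_model("scene")
rx=lambda P:np.r_[(P[:2]-RC)@np.array([.492,.871]),(P[:2]-RC)@RY,P[2]]
T=tri([ray(mt,(150+130/4,190+117/4)),ray(ms,(424.5,288.75))]);print("handle top",T,rx(T),proj(mt,T),proj(ms,T))
# rack seen in scene: top corners at z=.095 from the first picture
b=cv2.imread("pics/scene0.png");h=cv2.cvtColor(b,cv2.COLOR_BGR2HSV)
x,y,w,hh=390,275,100,65
C=cv2.resize(b[y:y+hh,x:x+w],(800,520),interpolation=cv2.INTER_CUBIC);cv2.imwrite("pics/c7.png",C)
for cx in(-.023,.023):
  for cy in(-.11,.11):
    P=np.r_[RC+cx*np.array([.492,.871])+cy*RY,.095]; print((cx,cy),(proj(ms,P)-[x,y])*8)
```

```text
handle top [0.6004 0.3238 0.1913] [ 0.0148 -0.0795  0.1913] [181.4487 219.8326] [423.4191 288.8147]
(-0.023, -0.11) [110.3531 246.1051]
(-0.023, 0.11) [611.6763  22.9392]
(0.023, -0.11) [182.2047 336.7095]
(0.023, 0.11) [688.9358 106.3672]
```

View pics/c7.png

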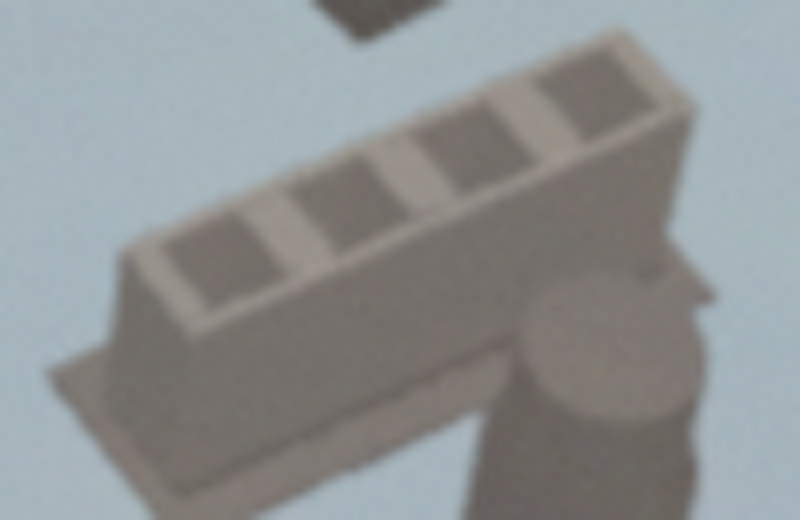

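Both cameras put the handle top 9–15 mm too far out, so the driver leans in the jaws (top away from the robot) and its lower handle edge catches the near rim. I'll lift it and measure the lean.

Request:
arm_command(
  series=[0, 0, 0, -0.45, 0, -0.21, 0, 0, 0, 0, -0.96, 0, -0.45, 0, 0, 0, 0, -0.96, 0, -0.45, 0, 0, 0, 0, -0.96, 0, -0.45, 0],
)

```text
t: 17.38
eef_pos: [0.5934, 0.307, 0.2598]
ee_rot: [-3.137, 1.135, -2.083]
force: [-0.6, -0.4, -2.1]
width: 0.0227
gripper_force: 40.0
```

Run:
```python
from fit import *
p,R,s=tool(); print(p,s["force"],s["ee_rot"]); g=p+R.apply([0,0,.003])
mt=arm.camera_model("top");ms=arm.camera_model("scene")
a=arm.grab_frame("top");b=arm.grab_frame("scene");w=arm.grab_frame("wrist")
cv2.imwrite("pics/top8.png",a);cv2.imwrite("pics/scene8.png",b);cv2.imwrite("pics/w8.png",w)
e=proj(mt,g);f=proj(ms,g);print(e,f)
x,y=int(e[0])-35,int(e[1])-30;X_,Y_=int(f[0])-25,int(f[1])-35; print((x,y),(X_,Y_))
C=np.zeros((600,800,3),np.uint8);C[:300,:400]=cv2.resize(a[y:y+60,x:x+80],(400,300),interpolation=cv2.INTER_CUBIC)
C[:,400:]=cv2.resize(b[Y_:Y_+90,X_:X_+60],(400,600),interpolation=cv2.INTER_CUBIC);C[300:,:400]=cv2.resize(w,(400,300));cv2.imwrite("pics/c8.png",C)
for k in(0,-10,10):
  th=np.radians(k);u=np.array([np.cos(np.radians(60.5)),np.sin(np.radians(60.5)),0]);ax=np.cos(th)*np.array([0,0,-1])-np.sin(th)*u
  for n,L in(("top",-.033),("tip",.137)): P=g+ax*L; q1=(proj(mt,P)-[x,y])*5;q2=(proj(ms,P)-[X_,Y_])*[400/60,600/90]+[400,0]; print(k,n,q1,q2)
```

```text
[0.5934 0.307  0.2598] [-0.5654 -0.3646 -2.0547] [-3.137   1.1349 -2.083 ]
[180.9367 218.9698] [421.8308 268.7896]
(145, 188) (396, 233)
0 top [162.8455 146.8828] [579.9039 182.1603]
0 tip [242.1023 184.3787] [542.4455 456.7697]
-10 top [174.0136 152.8382] [571.5422 173.6701]
-10 tip [200.7205 162.3087] [574.801  492.6592]
10 top [152.2043 141.1769] [588.0658 192.432 ]
10 tip [281.8002 205.6552] [511.5008 415.2932]
```

View pics/c8.png

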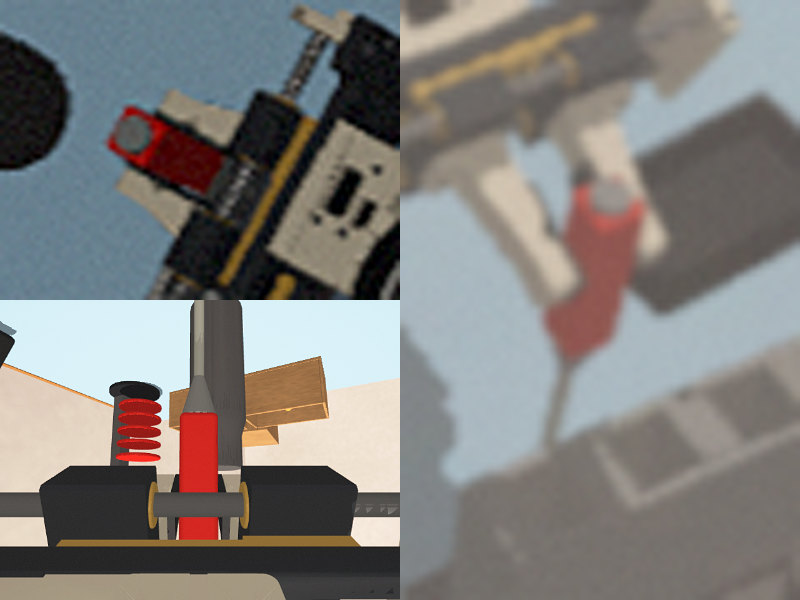

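There is no real lean. The pads held the handle 10.5 mm above its axis, so the axis sits 10.5 mm ahead of the grasp point after the 90° turn. I'll shift back by that and insert.

Request:
arm_command(
  series=[0, 0, 0, 0.044, 0, -0.095, 0, 0, 0, 0, 0.044, 0, -0.095, 0, 0, 0, 0, 0.3, 0, 0.024, 0, 0, 0, 0, 0.588, 0, 0.159, 0, 0, 0, 0, 0.588, 0, 0.159, 0],
)

```text
t: 18.15
eef_pos: [0.5884, 0.2972, 0.1972]
ee_rot: [3.134, 1.132, -2.096]
force: [1.1, 2.3, -2.1]
width: 0.0224
gripper_force: 40.0
```

Request:
arm_command(
  series=[0, 0, 0, 0.2, 0, 0.093, 0, 0, 0, 0, 0.44, 0, 0.205, 0, 0, 0, 0, 0.44, 0, 0.205, 0, 0, 0, 0, 0.44, 0, 0.205, 0],
)

```text
t: 18.65
eef_pos: [0.5896, 0.2976, 0.1529]
ee_rot: [-3.135, 1.136, -2.081]
force: [-0.2, -0.4, 0.1]
width: 0.0227
gripper_force: 40.0
```

Request:
arm_command(
  series=[0, 0, 0, 0.05, 0, 0.023, 0, 0, 0, 0, 0.07, 0, 0.033, 0, 0, 0, 0, 0.07, 0, 0.033, 0],
)

```text
t: 19.02
eef_pos: [0.5891, 0.2978, 0.1441]
ee_rot: [-3.137, 1.135, -2.084]
force: [-0.3, 1.5, -0.0]
width: 0.0232
gripper_force: 40.0
```

Request:
arm_command(
  series=[0, 0, 0, 0.018, 0, 0.008, 0, 0, 0, 0, 0.036, 0, 0.017, 0, 0, 0, 0, 0.036, 0, 0.017, 0],
)

```text
t: 19.4
eef_pos: [0.5891, 0.2977, 0.1396]
ee_rot: [-3.138, 1.135, -2.085]
force: [0.8, 2.4, -1.6]
width: 0.0222
gripper_force: 40.0
```

Request:
arm_command(
  series=[0, 0, 0, 0.018, 0, 0.008, 0, 0, 0, 0, 0.036, 0, 0.017, 0, 0, 0, 0, 0.036, 0, 0.017, 0],
)

```text
t: 19.77
eef_pos: [0.59, 0.2986, 0.1386]
ee_rot: [-3.134, 1.14, -2.08]
force: [-3.1, -1.6, 13.9]
width: 0.0224
gripper_force: 40.0
```

Bottomed out (13.9 N at the expected height). I'll release and retreat.

Request:
arm_command(
  series=[0, 0, 0, 0, 0, 0, 0.5, 0, 0, 0, 0, 0, 0, 0.5, 0, 0, 0, 0, 0, 0, 0.5, 0, 0, 0, 0, 0, 0, 0.5, 0, 0, 0, 0, 0, -0.4, 0.5, 0, 0, 0, 0, 0, -0.9, 0.5, 0, 0, 0, 0, 0, -0.9, 0.5, 0, 0, 0, 0, 0, -0.9, 0.5],
)

```text
t: 20.78
eef_pos: [0.549, 0.2268, 0.174]
ee_rot: [-3.136, 1.135, -2.084]
force: [-0.2, 0.3, -0.2]
width: 0.0437
gripper_force: 0.0
```

Request:
arm_command(
  series=[0, 0, 0, -0.6, 0, -0.6, 0.6, 0, 0, 0, -0.9, 0, -0.9, 0.6, 0, 0, 0, -0.9, 0, -0.9, 0.6, 0, 0, 0, -0.9, 0, -0.9, 0.6],
)

```text
t: 21.28
eef_pos: [0.5268, 0.1898, 0.2933]
ee_rot: [-3.137, 1.136, -2.082]
force: [0.4, -0.9, -0.3]
width: 0.0524
gripper_force: 0.0
```

Run:
```python
from fit import *
p,R,s=tool(); print(s["t"],p,s["ee_rot"],s["q"],s["width"])
mt=arm.camera_model("top");a=arm.grab_frame("top");b=arm.grab_frame("scene");cv2.imwrite("pics/top9.png",a);cv2.imwrite("pics/scene9.png",b)
for st,c,k in comps(red(a)): print("red",st,c,*axis(mt,np.argwhere(k)[:,::-1],.022))
ms=arm.camera_model("scene")
for st,c,k in comps(red(b)): print("sc",st,c,*axis(ms,np.argwhere(k)[:,::-1],.02))
T=np.r_[RC-.081*RY,.175];print(proj(mt,T),proj(ms,T))
Q=lying([.595,-.0433],[-.983,.185],np.radians(25),-.010,.024)
W=[(Q[0]+[0,0,.2],Q[1]),(Q[0]+[0,0,.12],Q[1])]; check(W+[Q]); plan(W)
```

```text
21.275 [0.5268 0.1898 0.2933] [-3.1365  1.1355 -2.0824] [-0.1025  0.0423 -0.3749 -1.2921 -1.0416  0.2506] 0.05241256876288722
red [  47   77   56   50 1900] [ 74.2695 101.4389] [0.9583 0.6581] [0.6011 0.7992] [168.9427 107.1988] [956.897  657.5317]
red [325 209  12  26 221] [330.8281 221.2353] [ 0.6055 -0.0447] [-0.9826  0.1856] [23.5273 71.2568] [604.6763 -44.7172]
red [178 213  22  18 157] [189.9682 222.1975] [0.613  0.3399] [0.5262 0.8503] [61.3015 23.4915] [615.1354 343.0533]
red [426 225  11  11  47] [430.1702 229.8085] [ 0.575 -0.314] [-0.9235  0.3836] [24.4302 26.3498] [ 575.2711 -315.9149]
sc [305 267  20  16  95] [314.4737 274.5263] [ 0.5894 -0.0449] [-0.9853  0.1709] [15.5226 80.8441] [589.4757 -45.0784]
sc [ 456  427   43   39 1170] [478.1333 444.6393] [0.8455 0.6132] [0.0129 0.9999] [103.2771  95.9504] [846.1177 612.3925]
[188.485  222.7616] [419.3392 289.2593]
err 0.0 maxstep 0.291 [ 0.1568  0.5242  0.2081 -0.1432 -1.6675 -1.8976]
err 0.0 maxstep 0.012 [ 0.1568  0.5822  0.1184 -0.1427 -1.5214 -1.8766]
err 0.0 maxstep 0.018 [ 0.1566  0.6992  0.0298 -0.1472 -1.3179 -1.8464]
[0.099, 0.286, 0.271, 0.429, -0.617, -0.407] rows 6
[0.099, 0.286, 0.272, 0.241, -0.809, -0.137] rows 6
[0.099, 0.286, 0.271, -0.101, -0.849, 0.029] rows 6
[-0.0, -0.0, -0.0, -0.338, 0.001, 0.725] rows 3
```

Driver A stands in the pocket: its red handle is at (190,222), against a predicted (188,223). Driver B is unmoved at (331,221). On to B.

Request:
arm_command(
  series=[0.099, 0.286, 0.271, 0.429, -0.617, -0.407, 0.6, 0.099, 0.286, 0.271, 0.429, -0.617, -0.407, 0.6, 0.099, 0.286, 0.271, 0.429, -0.617, -0.407, 0.6, 0.099, 0.286, 0.271, 0.429, -0.617, -0.407, 0.6, 0.099, 0.286, 0.271, 0.429, -0.617, -0.407, 0.6, 0.099, 0.286, 0.271, 0.429, -0.617, -0.407, 0.6, 0.099, 0.286, 0.271, 0.429, -0.617, -0.407, 0.6],
)

```text
t: 22.25
eef_pos: [0.5531, 0.1108, 0.2702]
ee_rot: [2.858, 0.612, -2.642]
force: [-0.7, -0.0, 0.5]
width: 0.0529
gripper_force: 0.0
```

Request:
arm_command(
  series=[0.099, 0.286, 0.272, 0.241, -0.809, -0.137, 0.6, 0.099, 0.286, 0.272, 0.241, -0.809, -0.137, 0.6, 0.099, 0.286, 0.272, 0.241, -0.809, -0.137, 0.6, 0.099, 0.286, 0.272, 0.241, -0.809, -0.137, 0.6, 0.099, 0.286, 0.272, 0.241, -0.809, -0.137, 0.6, 0.099, 0.286, 0.272, 0.241, -0.809, -0.137, 0.6, 0.099, 0.286, 0.272, 0.241, -0.809, -0.137, 0.6],
)

```text
t: 23.12
eef_pos: [0.5795, 0.0318, 0.2504]
ee_rot: [2.91, 0.068, -2.955]
force: [-1.3, 0.3, -0.3]
width: 0.0526
gripper_force: 0.0
```

Request:
arm_command(
  series=[0.099, 0.286, 0.271, -0.101, -0.849, 0.029, 0.6, 0.099, 0.286, 0.271, -0.101, -0.849, 0.029, 0.6, 0.099, 0.286, 0.271, -0.101, -0.849, 0.029, 0.6, 0.099, 0.286, 0.271, -0.101, -0.849, 0.029, 0.6, 0.099, 0.286, 0.271, -0.101, -0.849, 0.029, 0.6, 0.099, 0.286, 0.271, -0.101, -0.849, 0.029, 0.6, 0.099, 0.286, 0.271, -0.101, -0.849, 0.029, 0.6],
)

```text
t: 24.0
eef_pos: [0.6062, -0.0463, 0.2299]
ee_rot: [3.141, -0.431, 2.956]
force: [0.2, 0.5, 0.2]
width: 0.0525
gripper_force: 0.0
```

Request:
arm_command(
  series=[0, 0, 0, -0.338, 0, 0.725, 0.6, 0, 0, 0, -0.338, 0, 0.725, 0.6, 0, 0, 0, -0.338, 0, 0.725, 0.6, 0, 0, 0, -0.338, 0, 0.725, 0.6],
)

```text
t: 24.5
eef_pos: [0.6077, -0.0464, 0.1508]
ee_rot: [-3.141, -0.431, 2.955]
force: [-0.9, -0.4, -0.3]
width: 0.0525
gripper_force: 0.0
```

Run:
```python
from fit import *
m=arm.camera_model("wrist");p,R,s=tool(); print(s["t"],p,s["ee_rot"])
im=arm.grab_frame("wrist");cv2.imwrite("pics/w10.png",im)
for st,c,k in comps(red(im),200):
    print(st,c); top=np.argwhere(k)[:,::-1]; r0=st[1]+4; cs=top[top[:,1]==r0,0]; uv=((cs.min()+cs.max())/2,r0-4); print("front end",uv,plane(m,uv,.026))
    r1=st[1]+40; cs=top[top[:,1]==r1,0]; print(plane(m,((cs.min()+cs.max())/2,r1),.026) if len(cs) else "")
Q=lying([.595,-.0433],[-.983,.185],np.radians(25),-.010,.024);plan([Q]);print(Q[0])
```

```text
24.5 [ 0.6077 -0.0464  0.1508] [-3.1409 -0.4311  2.9552]
[ 299  235   36   73 2499] [316.5122 271.3269]
front end (np.float64(315.5), np.int32(235)) [ 0.5519 -0.0381  0.026 ]
[ 0.5785 -0.0424  0.026 ]
[300 348  37  24 855] [317.7719 359.3673]
front end (np.float64(317.5), np.int32(348)) [ 0.6249 -0.0505  0.026 ]

[-0.0, 0.002, -0.0, -0.251, 0.003, 0.567] rows 3
[-0.0, 0.002, -0.0, -0.252, 0.003, 0.567] rows 3
[ 0.6061 -0.0454  0.0267]
```

Request:
arm_command(
  series=[0, 0, 0, -0.26, 0, 0.558, 0.6, 0, 0, 0, -0.26, 0, 0.558, 0.6, 0, 0, 0, -0.26, 0, 0.558, 0.6],
)

```text
t: 24.92
eef_pos: [0.6078, -0.0466, 0.0893]
ee_rot: [-3.14, -0.432, 2.955]
force: [-0.3, 0.4, 1.9]
width: 0.0525
gripper_force: 0.0
```

Request:
arm_command(
  series=[0, 0, 0, -0.127, 0, 0.272, 0.6, 0, 0, 0, -0.19, 0, 0.41, 0.6, 0, 0, 0, -0.26, 0, 0.556, 0.6, 0, 0, 0, -0.26, 0, 0.556, 0.6],
)

```text
t: 25.42
eef_pos: [0.608, -0.0465, 0.0268]
ee_rot: [-3.14, -0.433, 2.955]
force: [0.5, 1.2, 2.8]
width: 0.0525
gripper_force: 1.6
```

Request:
arm_command(
  series=[0, 0, 0, 0, 0, 0, 0, 0, 0, 0, 0, 0, 0, 0, 0, 0, 0, 0, 0, 0, 0, 0, 0, 0, 0, 0, 0, 0, 0, 0, 0, 0, 0, 0, 0, 0, 0, 0, 0, 0, 0, 0, 0, 0, 0, 0, 0, 0, 0],
  force=40,
)

```text
t: 26.3
eef_pos: [0.6073, -0.0466, 0.0266]
ee_rot: [-3.141, -0.433, 2.955]
force: [0.5, 0.4, 5.7]
width: 0.0231
gripper_force: 42.1
```

Request:
arm_command(
  series=[0, 0, 0, 0.21, 0, -0.45, 0, 0, 0, 0, 0.42, 0, -0.9, 0, 0, 0, 0, 0.42, 0, -0.9, 0, 0, 0, 0, 0.42, 0, -0.9, 0],
)

```text
t: 26.8
eef_pos: [0.6064, -0.0461, 0.1247]
ee_rot: [-3.141, -0.434, 2.954]
force: [0.4, -0.2, -2.8]
width: 0.0227
gripper_force: 39.9
```

Request:
arm_command(
  series=[0, 0, 0, 0.42, 0, -0.9, 0, 0, 0, 0, 0.42, 0, -0.9, 0, 0, 0, 0, 0.42, 0, -0.9, 0, 0, 0, 0, 0.42, 0, -0.9, 0],
)

```text
t: 27.3
eef_pos: [0.6057, -0.046, 0.2225]
ee_rot: [-3.14, -0.437, 2.954]
force: [0.0, -0.1, -1.1]
width: 0.0229
gripper_force: 39.9
```

Request:
arm_command(
  series=[0, -0.2, 0, 0.42, 0, -0.9, 0, 0, -0.2, 0, 0.42, 0, -0.9, 0, 0, -0.3, 0, 0.42, 0, -0.9, 0, 0, -0.3, 0, 0.42, 0, -0.9, 0],
)

```text
t: 27.8
eef_pos: [0.603, -0.0459, 0.3224]
ee_rot: [-3.14, 0.036, 2.956]
force: [0.7, -0.6, -0.1]
width: 0.0229
gripper_force: 39.9
```

Run:
```python
from fit import *
p,R,s=tool(); print(s["t"],p,s["ee_rot"],s["gripper_force"],s["width"])
psi=np.radians(60.5);a=np.radians(25);u=np.array([np.cos(psi),np.sin(psi),0])
U=lambda y,z,xy=None:(lambda P,Q:(P-.0103*u,Q))(*upright(y,psi,a,z,off=-.008,xy=xy))
W=[U(0,.27,[.55,.12]),U(.027,.26)]
check(W+[U(.027,.13)]);plan(W);print(U(.027,.13)[0])
```

```text
27.8 [ 0.603  -0.0459  0.3224] [-3.1403  0.036   2.9562] 39.886420369148254 0.02286492019712951
err 0.0 maxstep 0.28 [-0.2784  0.1308 -0.3176 -1.2541 -1.1869  0.3337]
err 0.0 maxstep 0.051 [ 0.2811  0.0254 -0.4464 -1.4421 -0.6936  0.2256]
err 0.0 maxstep 0.05 [ 0.1043  0.328  -0.5584 -1.7587 -0.85    0.8158]
[-0.152, -0.201, -0.23, 0.295, 0.47, 0.133] rows 5
[-0.153, -0.202, -0.229, 0.162, 0.516, 0.179] rows 5
[-0.152, -0.201, -0.23, 0.048, 0.5, 0.271] rows 5
[-0.0, -0.0, 0.0, -0.351, 0.815, 0.87] rows 4
[-0.0, -0.0, 0.0, -0.351, 0.815, 0.869] rows 4
[0.4941 0.352  0.1393]
```

Request:
arm_command(
  series=[-0.152, -0.201, -0.23, 0.295, 0.47, 0.133, 0, -0.152, -0.201, -0.23, 0.295, 0.47, 0.133, 0, -0.152, -0.201, -0.23, 0.295, 0.47, 0.133, 0, -0.152, -0.201, -0.23, 0.295, 0.47, 0.133, 0, -0.152, -0.201, -0.23, 0.295, 0.47, 0.133, 0, -0.152, -0.201, -0.23, 0.295, 0.47, 0.133, 0, -0.152, -0.201, -0.23, 0.295, 0.47, 0.133, 0],
)

```text
t: 28.68
eef_pos: [0.5868, 0.0059, 0.3086]
ee_rot: [2.972, 0.383, -2.99]
force: [-0.5, 0.3, -0.7]
width: 0.0226
gripper_force: 39.9
```

Request:
arm_command(
  series=[-0.153, -0.202, -0.229, 0.162, 0.516, 0.179, 0, -0.153, -0.202, -0.229, 0.162, 0.516, 0.179, 0, -0.153, -0.202, -0.229, 0.162, 0.516, 0.179, 0, -0.153, -0.202, -0.229, 0.162, 0.516, 0.179, 0, -0.153, -0.202, -0.229, 0.162, 0.516, 0.179, 0, -0.153, -0.202, -0.229, 0.162, 0.516, 0.179, 0, -0.153, -0.202, -0.229, 0.162, 0.516, 0.179, 0],
)

```text
t: 29.55
eef_pos: [0.5666, 0.0575, 0.295]
ee_rot: [2.92, 0.768, -2.645]
force: [-0.6, -1.2, -0.9]
width: 0.0228
gripper_force: 39.9
```

Request:
arm_command(
  series=[-0.152, -0.201, -0.23, 0.048, 0.5, 0.271, 0, -0.152, -0.201, -0.23, 0.048, 0.5, 0.271, 0, -0.152, -0.201, -0.23, 0.048, 0.5, 0.271, 0, -0.152, -0.201, -0.23, 0.048, 0.5, 0.271, 0, -0.152, -0.201, -0.23, 0.048, 0.5, 0.271, 0, -0.152, -0.201, -0.23, 0.048, 0.5, 0.271, 0, -0.152, -0.201, -0.23, 0.048, 0.5, 0.271, 0],
)

```text
t: 30.42
eef_pos: [0.5468, 0.1094, 0.2812]
ee_rot: [-3.137, 1.134, -2.082]
force: [-0.1, 0.2, -1.2]
width: 0.0228
gripper_force: 39.9
```

Request:
arm_command(
  series=[0, 0, 0, -0.351, 0.815, 0.87, 0, 0, 0, 0, -0.351, 0.815, 0.87, 0, 0, 0, 0, -0.351, 0.815, 0.87, 0, 0, 0, 0, -0.351, 0.815, 0.87, 0, 0, 0, 0, -0.351, 0.815, 0.87, 0],
)

```text
t: 31.05
eef_pos: [0.5228, 0.2297, 0.2758]
ee_rot: [-3.137, 1.135, -2.083]
force: [0.2, 0.9, -0.7]
width: 0.0226
gripper_force: 39.9
```

Request:
arm_command(
  series=[0, 0, 0, -0.351, 0.815, 0.869, 0, 0, 0, 0, -0.351, 0.815, 0.869, 0, 0, 0, 0, -0.351, 0.815, 0.869, 0, 0, 0, 0, -0.351, 0.815, 0.869, 0, 0, 0, 0, -0.351, 0.815, 0.869, 0, 0, 0, 0, -0.351, 0.815, 0.869, 0],
)

```text
t: 31.8
eef_pos: [0.4987, 0.3506, 0.2704]
ee_rot: [-3.138, 1.135, -2.087]
force: [0.8, -0.3, -0.2]
width: 0.0231
gripper_force: 39.9
```

Run:
```python
from fit import *
p,R,s=tool(); print(s["t"],p,s["ee_rot"],s["gripper_force"],s["width"])
psi=np.radians(60.5);a=np.radians(25);u=np.array([np.cos(psi),np.sin(psi),0])
g=p+R.apply([0,0,.003])+.0094*u; print("axis err",g[:2]-RC-.027*RY)
mt=arm.camera_model("top");im=arm.grab_frame("top");e=proj(mt,g+[0,0,.037]);print("pred top",e)
for st,c,k in comps(red(im),15): print(st,c)
U=lambda y,z:(lambda P,Q:(P-.0094*u,Q))(*upright(y,psi,a,z,off=-.008))
plan([U(.027,.26),U(.027,.2),U(.027,.145)])
```

```text
31.8 [0.4987 0.3506 0.2704] [-3.1385  1.1347 -2.0865] 39.88662600517273 0.023109966449895852
axis err [ 0.0042 -0.0022]
pred top [153.4822 256.8386]
[  47   77   56   50 1916] [ 74.3278 101.5209]
[178 213  23  18 157] [190.0764 222.2548]
[426 225  11  11  48] [429.9792 229.7917]
[148 252  21  13  93] [158.6452 258.8602]
[-0.002, 0.0, -0.0, 0.012, 0.045, 0.002] rows 2
[-0.0, 0.0, -0.0, 0.544, 0.0, 0.254] rows 3
[-0.0, 0.0, -0.0, 0.498, 0.0, 0.232] rows 3
```

Request:
arm_command(
  series=[0, 0, 0, 0.012, 0.045, 0.002, 0, 0, 0, 0, 0.012, 0.045, 0.002, 0, 0, 0, 0, 0.28, 0.045, 0.128, 0, 0, 0, 0, 0.556, 0.045, 0.256, 0, 0, 0, 0, 0.556, 0.045, 0.256, 0, 0, 0, 0, 0.556, 0.045, 0.256, 0],
)

```text
t: 32.6
eef_pos: [0.4943, 0.3538, 0.2101]
ee_rot: [-3.138, 1.135, -2.084]
force: [-0.1, 0.2, -1.1]
width: 0.0226
gripper_force: 39.9
```

Request:
arm_command(
  series=[0, 0, 0, 0.25, 0, 0.116, 0, 0, 0, 0, 0.498, 0, 0.232, 0, 0, 0, 0, 0.498, 0, 0.232, 0, 0, 0, 0, 0.498, 0, 0.232, 0],
)

```text
t: 33.1
eef_pos: [0.4945, 0.3541, 0.1561]
ee_rot: [-3.135, 1.136, -2.081]
force: [-0.8, 0.1, -1.7]
width: 0.0229
gripper_force: 39.9
```

Request:
arm_command(
  series=[0, 0, 0, 0.045, 0, 0.021, 0, 0, 0, 0, 0.09, 0, 0.042, 0, 0, 0, 0, 0.09, 0, 0.042, 0],
)

```text
t: 33.48
eef_pos: [0.4938, 0.3538, 0.1442]
ee_rot: [-3.14, 1.135, -2.085]
force: [-0.5, -0.5, -0.2]
width: 0.0224
gripper_force: 39.9
```

Request:
arm_command(
  series=[0, 0, 0, 0.027, 0, 0.013, 0, 0, 0, 0, 0.054, 0, 0.025, 0, 0, 0, 0, 0.054, 0, 0.025, 0],
)

```text
t: 33.85
eef_pos: [0.4954, 0.3549, 0.1411]
ee_rot: [-3.135, 1.141, -2.081]
force: [-1.7, -1.2, 12.2]
width: 0.0228
gripper_force: 40.0
```

Request:
arm_command(
  series=[0, 0, 0, 0.018, 0, 0.008, 0, 0, 0, 0, 0.018, 0, 0.008, 0],
)

```text
t: 34.1
eef_pos: [0.4961, 0.3555, 0.1408]
ee_rot: [-3.133, 1.144, -2.078]
force: [-1.5, -1.6, 18.7]
width: 0.0227
gripper_force: 40.0
```

Bottomed out at the expected height. I'll release, retreat, and measure the cup driver.

Request:
arm_command(
  series=[0, 0, 0, 0, 0, 0, 0.5, 0, 0, 0, 0, 0, 0, 0.5, 0, 0, 0, 0, 0, 0, 0.5, 0, 0, 0, 0, 0, 0, 0.5, 0, 0, 0, 0, 0, -0.4, 0.5, 0, 0, 0, 0, 0, -0.9, 0.5, 0, 0, 0, 0, 0, -0.9, 0.5, 0, 0, 0, 0, 0, -0.9, 0.5],
)

```text
t: 35.1
eef_pos: [0.454, 0.283, 0.1748]
ee_rot: [-3.137, 1.135, -2.084]
force: [0.2, 0.9, -0.5]
width: 0.0436
gripper_force: 0.0
```

Request:
arm_command(
  series=[0, 0, 0, -0.6, 0, -0.6, 0.8, 0, 0, 0, -0.9, 0, -0.9, 0.8, 0, 0, 0, -0.9, 0, -0.9, 0.8, 0, 0, 0, -0.9, 0, -0.9, 0.8],
)

```text
t: 35.6
eef_pos: [0.4316, 0.2459, 0.2942]
ee_rot: [-3.137, 1.136, -2.082]
force: [-0.6, 0.8, -1.5]
width: 0.0699
gripper_force: 0.0
```

Run:
```python
from fit import *
p,R,s=tool(); print(s["t"],p,s["ee_rot"],s["q"])
mt=arm.camera_model("top");ms=arm.camera_model("scene")
a=arm.grab_frame("top");b=arm.grab_frame("scene");cv2.imwrite("pics/top11.png",a);cv2.imwrite("pics/scene11.png",b)
for im,m,n in((a,mt,"top"),(b,ms,"scene")):
  for st,c,k in comps(red(im),15): print(n,st,c)
for y in(-.081,.027): P=np.r_[RC+y*RY,.16];print(proj(mt,P),proj(ms,P))
C=np.zeros((600,800,3),np.uint8);C[:480,:400]=cv2.resize(a[205:265,400:450],(400,480),interpolation=cv2.INTER_CUBIC);C[:,400:]=cv2.resize(b[190:265,235:285],(400,600),interpolation=cv2.INTER_CUBIC)
cv2.imwrite("pics/c11.png",C)
```

```text
35.6 [0.4316 0.2459 0.2942] [-3.137   1.1359 -2.0816] [ 0.0506 -0.1433 -0.5394 -1.314  -0.9127  0.1816]
top [  47   77   56   50 1912] [ 74.3583 101.431 ]
top [178 213  23  18 157] [190.121  222.2357]
top [426 225  11  11  48] [430.1042 229.7292]
top [159 254  20  13  94] [170.3191 260.9894]
scene [ 456  427   43   39 1177] [478.1393 444.6805]
[189.8127 223.3876] [418.858  292.7734]
[168.9302 261.4537] [450.8565 278.6531]
```

View pics/c11.png

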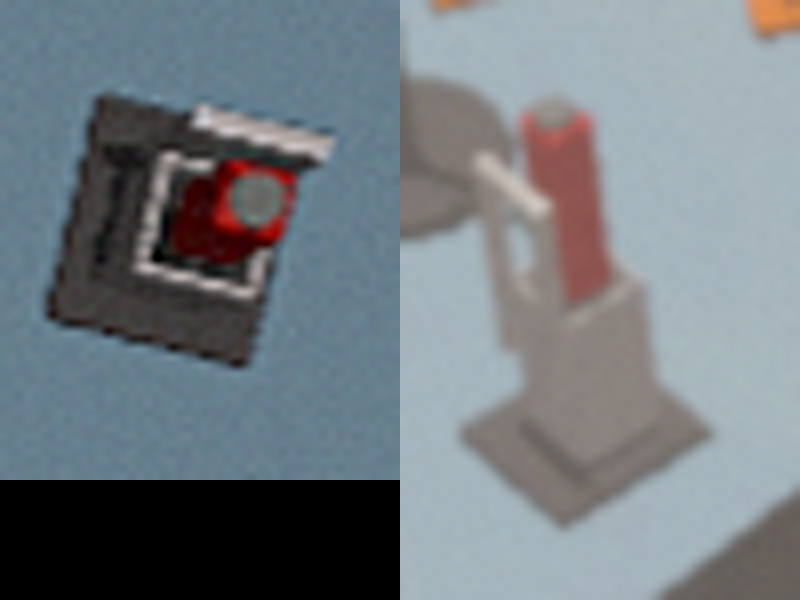

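The crop shows the cup with the handle end at (257,198), the loop bar from (195,110) to (332,145), and the foot corners. Both placed drivers show at their predicted pixels in the top view.

```bash
cat > cup.py <<'E'
from fit import *
mt=arm.camera_model("top");ms=arm.camera_model("scene")
f=lambda x,y:(x/8+400,y/8+205)
g=lambda x,y:((x-400)/8+235,y/8+190)
if __name__=="__main__":
    T=tri([ray(mt,f(257,198)),ray(ms,g(553,108))]);print("handle top",T,plane(mt,f(257,198),.178),plane(ms,g(553,108),.178))
    print("loop top: ends",plane(mt,f(193,116),.158),plane(mt,f(332,148),.158))
    print("  tri L",tri([ray(mt,f(195,110)),ray(ms,g(549,203))]),"R",tri([ray(mt,f(333,142)),ray(ms,g(478,155))]))
    F=np.array([plane(mt,f(*q),.008)[:2] for q in((100,93),(300,138),(250,367),(48,318))]);print("foot",F,F.mean(0))
    Fs=np.array([plane(ms,g(*q),.008)[:2] for q in((460,435),(565,527),(713,433))]);print("foot scene",Fs,(Fs[0]+Fs[2])/2)
    rim=np.array([plane(mt,f(*q),.09)[:2] for q in((163,150),(262,297),(137,272))]);print("rim",rim)
E
python3 cup.py
```

```text
handle top [ 0.5597 -0.2896  0.184 ] [ 0.5611 -0.2919  0.178 ] [ 0.5541 -0.2927  0.178 ]
loop top: ends [ 0.5891 -0.2765  0.158 ] [ 0.5779 -0.3194  0.158 ]
  tri L [ 0.5887 -0.2737  0.1637] R [ 0.5782 -0.3172  0.1602]
foot [[ 0.6138 -0.2694]
 [ 0.5965 -0.3373]
 [ 0.5183 -0.3172]
 [ 0.5369 -0.2488]] [ 0.5664 -0.2932]
foot scene [[ 0.5959 -0.331 ]
 [ 0.6149 -0.2611]
 [ 0.5389 -0.2412]] [ 0.5674 -0.2861]
rim [[ 0.5855 -0.2774]
 [ 0.5365 -0.3078]
 [ 0.5458 -0.2674]]
```

Run:
```python
from fit import *
G=lambda x,y,z,yaw:(np.array([x,y,z+.003]),Rz([0,0,-1],[np.cos(np.radians(yaw)),np.sin(np.radians(yaw)),0]))
for yw in(-14.3,165.7):
    print(yw);W=[G(.5,.05,.32,yw),G(.559,-.29,.28,yw),G(.559,-.29,.158,yw)]
    q,p,R=check(W);check([G(.559,-.29,.3,yw),G(.47,.2,.3,yw-15.2),G(.4535,.39,.3,yw-15.2),G(.4535,.39,.155,yw-15.2)],q,p,R)
    c=check([G(.5835,-.297,.25,yw),G(.47,-.33,.252,yw-73),G(.47,-.40,.252,yw-73)],q,p,R)
    plan(W[:2])
```

```text
-14.3
err 0.0 maxstep 0.127 [ 0.4917  0.0279 -0.2363 -0.     -1.3066  0.8295]
err 0.0 maxstep 0.06 [-0.1687  0.2654 -0.0418  0.     -1.2636  1.49  ]
err 0.0 maxstep 0.021 [-0.1687  0.3514 -0.2092 -0.     -1.0102  1.49  ]
err 0.0 maxstep 0.025 [-0.1687  0.256  -0.0095  0.     -1.3052  1.49  ]
err 0.0 maxstep 0.109 [ 0.7877  0.0523 -0.2555 -0.     -1.263   0.2682]
err 0.0 maxstep 0.025 [ 1.037   0.2027 -0.0792  0.     -1.2889  0.0189]
err 0.0 maxstep 0.026 [ 1.037   0.3063 -0.2845 -0.     -0.98    0.0189]
err 0.0 maxstep 0.018 [-0.1732  0.3228 -0.03    0.     -1.218   1.4944]
err 0.0 maxstep 0.099 [-0.2713  0.1895 -0.2058 -0.     -1.1756  0.3184]
err 0.0 maxstep 0.01 [-0.3888  0.2602 -0.113   0.     -1.1976  0.4359]
[-0.218, 0.167, -0.342, 0.099, -0.52, -0.456] rows 6
[-0.217, 0.167, -0.343, 0.432, -0.198, -0.51] rows 6
[-0.218, 0.166, -0.342, 0.544, 0.232, -0.372] rows 6
[0.0, 0.0, -0.0, 0.353, 0.787, 0.1] rows 3
[0.0, 0.0, -0.0, 0.353, 0.787, 0.1] rows 3
[0.0, 0.0, -0.0, 0.353, 0.787, 0.1] rows 3
[0.0, 0.0, -0.0, 0.354, 0.787, 0.1] rows 3
165.7
err 0.0 maxstep 0.613 [ 0.4917  0.0279 
[... 319 characters left out ...]

err 0.0703 maxstep 0.025 [ 1.0023  0.2119 -0.0494 -0.0466 -1.3081 -3.025 ]
err 0.0694 maxstep 0.026 [ 1.0041  0.3142 -0.2521 -0.0533 -1.0031 -3.025 ]
err 0.0 maxstep 0.018 [-0.1732  0.3228 -0.03    0.     -1.218  -1.6472]
err 0.0 maxstep 0.099 [-0.2713  0.1895 -0.2058 -0.     -1.1756 -2.8232]
err 0.0 maxstep 0.01 [-0.3888  0.2602 -0.113   0.     -1.1976 -2.7057]
[0.156, 0.204, 0.245, 0.099, -0.52, -0.456] rows 5
[0.156, 0.204, 0.245, -0.005, -0.632, -0.295] rows 5
[0.156, 0.203, 0.244, -0.183, -0.653, -0.164] rows 5
[0.0, 0.0, 0.0, -0.352, -0.788, 0.1] rows 3
[0.0, 0.0, 0.0, -0.353, -0.787, 0.1] rows 3
[0.0, 0.0, 0.0, -0.352, -0.788, 0.1] rows 3
[0.0, 0.0, 0.0, -0.353, -0.787, 0.099] rows 3
```

Request:
arm_command(
  series=[-0.218, 0.167, -0.342, 0.099, -0.52, -0.456, 0.7, -0.218, 0.167, -0.342, 0.099, -0.52, -0.456, 0.7, -0.218, 0.167, -0.342, 0.099, -0.52, -0.456, 0.7, -0.218, 0.167, -0.342, 0.099, -0.52, -0.456, 0.7, -0.218, 0.167, -0.342, 0.099, -0.52, -0.456, 0.7, -0.218, 0.167, -0.342, 0.099, -0.52, -0.456, 0.7, -0.218, 0.167, -0.342, 0.099, -0.52, -0.456, 0.7],
)

```text
t: 36.58
eef_pos: [0.4543, 0.1796, 0.3034]
ee_rot: [-2.795, 0.756, -1.256]
force: [0.9, -0.0, -0.2]
width: 0.0614
gripper_force: 0.0
```

Request:
arm_command(
  series=[-0.217, 0.167, -0.343, 0.432, -0.198, -0.51, 0.7, -0.217, 0.167, -0.343, 0.432, -0.198, -0.51, 0.7, -0.217, 0.167, -0.343, 0.432, -0.198, -0.51, 0.7, -0.217, 0.167, -0.343, 0.432, -0.198, -0.51, 0.7, -0.217, 0.167, -0.343, 0.432, -0.198, -0.51, 0.7, -0.217, 0.167, -0.343, 0.432, -0.198, -0.51, 0.7, -0.217, 0.167, -0.343, 0.432, -0.198, -0.51, 0.7],
)

```text
t: 37.45
eef_pos: [0.4771, 0.1142, 0.3145]
ee_rot: [-2.874, 0.335, -0.752]
force: [-0.1, 1.2, 0.1]
width: 0.0613
gripper_force: 0.0
```

Request:
arm_command(
  series=[-0.218, 0.166, -0.342, 0.544, 0.232, -0.372, 0.7, -0.218, 0.166, -0.342, 0.544, 0.232, -0.372, 0.7, -0.218, 0.166, -0.342, 0.544, 0.232, -0.372, 0.7, -0.218, 0.166, -0.342, 0.544, 0.232, -0.372, 0.7, -0.218, 0.166, -0.342, 0.544, 0.232, -0.372, 0.7, -0.218, 0.166, -0.342, 0.544, 0.232, -0.372, 0.7, -0.218, 0.166, -0.342, 0.544, 0.232, -0.372, 0.7],
)

```text
t: 38.33
eef_pos: [0.5003, 0.0489, 0.325]
ee_rot: [-3.14, -0.002, -0.253]
force: [-0.1, -0.1, 0.5]
width: 0.0612
gripper_force: 0.0
```

Request:
arm_command(
  series=[0, 0, 0, 0.353, 0.787, 0.1, 0.7, 0, 0, 0, 0.353, 0.787, 0.1, 0.7, 0, 0, 0, 0.353, 0.787, 0.1, 0.7],
)

```text
t: 38.7
eef_pos: [0.5149, -0.0375, 0.3146]
ee_rot: [-3.141, -0.001, -0.255]
force: [0.9, 0.1, 0.2]
width: 0.0612
gripper_force: 0.0
```

Request:
arm_command(
  series=[0, 0, 0, 0.353, 0.787, 0.1, 0.7, 0, 0, 0, 0.353, 0.787, 0.1, 0.7, 0, 0, 0, 0.353, 0.787, 0.1, 0.7],
)

```text
t: 39.08
eef_pos: [0.5296, -0.1217, 0.3047]
ee_rot: [-3.141, -0.001, -0.254]
force: [-0.8, 0.8, -0.8]
width: 0.0615
gripper_force: 0.0
```

Request:
arm_command(
  series=[0, 0, 0, 0.353, 0.787, 0.1, 0.7, 0, 0, 0, 0.353, 0.787, 0.1, 0.7, 0, 0, 0, 0.353, 0.787, 0.1, 0.7],
)

```text
t: 39.45
eef_pos: [0.5443, -0.206, 0.2947]
ee_rot: [-3.141, -0.001, -0.253]
force: [-1.2, 0.3, 0.5]
width: 0.0614
gripper_force: 0.0
```

Request:
arm_command(
  series=[0, 0, 0, 0.354, 0.787, 0.1, 0.7, 0, 0, 0, 0.354, 0.787, 0.1, 0.7, 0, 0, 0, 0.354, 0.787, 0.1, 0.7, 0, 0, 0, 0.354, 0.787, 0.1, 0.7],
)

```text
t: 39.95
eef_pos: [0.5593, -0.2893, 0.2856]
ee_rot: [-3.141, -0.003, -0.25]
force: [-0.1, 0.0, 0.0]
width: 0.0614
gripper_force: 0.0
```

Run:
```python
from fit import *
m=arm.camera_model("wrist");p,R,s=tool();print(s["t"],p,s["ee_rot"],s["width"])
w=arm.grab_frame("wrist");cv2.imwrite("pics/w12.png",w)
for st,c,k in comps(red(w),100): print(st,c,plane(m,c,.17))
for z in(.178,.158): print(proj(m,[.559,-.29,z]))
```

```text
39.95 [ 0.5593 -0.2893  0.2856] [-3.1411 -0.0028 -0.2498] 0.06136690099076699
[ 302  202   38   55 1259] [320.1064 223.7911] [ 0.5696 -0.2945  0.17  ]
[317.2832 244.8812]
[317.2443 236.78  ]
```

View pics/w12.png

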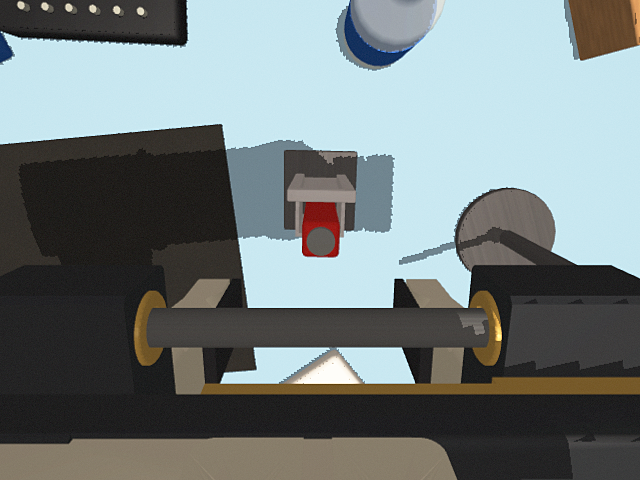

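The view is straight down on the cup: handle disc at (320,240), loop bar at (321,190), the hook foot well to the right. The handle is about 2–3 mm off my estimate, so I'll correct for that and descend.

Request:
arm_command(
  series=[0, 0, 0, 0.026, 0.019, 0.4, 0.7, 0, 0, 0, 0.026, 0.019, 0.7, 0.7, 0, 0, 0, 0.026, 0.019, 0.7, 0.7, 0, 0, 0, 0.026, 0.019, 0.7, 0.7],
)

```text
t: 40.5
eef_pos: [0.5622, -0.2927, 0.2171]
ee_rot: [3.141, -0.004, -0.249]
force: [-0.0, 0.0, 1.2]
width: 0.0612
gripper_force: 0.0
```

Request:
arm_command(
  series=[0, 0, 0, 0, 0, 0.3, 0.7, 0, 0, 0, 0, 0, 0.545, 0.7, 0, 0, 0, 0, 0, 0.545, 0.7, 0, 0, 0, 0, 0, 0.545, 0.7],
)

```text
t: 41.0
eef_pos: [0.5626, -0.2934, 0.1629]
ee_rot: [3.141, -0.005, -0.25]
force: [0.4, -0.8, -0.1]
width: 0.0617
gripper_force: 0.0
```

Request:
arm_command(
  series=[0, 0, 0, 0, 0, 0, 0, 0, 0, 0, 0, 0, 0, 0, 0, 0, 0, 0, 0, 0, 0, 0, 0, 0, 0, 0, 0, 0, 0, 0, 0, 0, 0, 0, 0, 0, 0, 0, 0, 0, 0, 0, 0, 0, 0, 0, 0, 0, 0],
  force=40,
)

```text
t: 41.88
eef_pos: [0.5615, -0.2931, 0.1608]
ee_rot: [-3.142, -0.002, -0.25]
force: [0.6, -0.1, 1.2]
width: 0.023
gripper_force: 39.9
```

Request:
arm_command(
  series=[0, 0, 0, 0, 0, -0.2, 0, 0, 0, 0, 0, 0, -0.4, 0, 0, 0, 0, 0, 0, -0.4, 0],
)

```text
t: 42.25
eef_pos: [0.5621, -0.2933, 0.2021]
ee_rot: [-3.141, -0.005, -0.25]
force: [0.4, 0.4, -1.0]
width: 0.0228
gripper_force: 39.9
```

Run:
```python
from fit import *
p,R,s=tool();print(s["t"],p,s["ee_rot"],s["width"],s["force"],s["gripper_force"])
b=arm.grab_frame("scene");cv2.imwrite("pics/scene13.png",b);w=arm.grab_frame("wrist")
C=np.hstack([cv2.resize(b[120:280,190:340],(390,416)),cv2.resize(w,(400,300))[:300].copy() if 0 else cv2.copyMakeBorder(cv2.resize(w,(400,300)),0,116,0,0,cv2.BORDER_CONSTANT)]);cv2.imwrite("pics/c13.png",C)
```

```text
42.25 [ 0.5621 -0.2933  0.2021] [-3.1415 -0.005  -0.2502] 0.02277738511565822 [ 0.3502  0.3708 -1.0308] 39.932212829589844
```

View pics/c13.png

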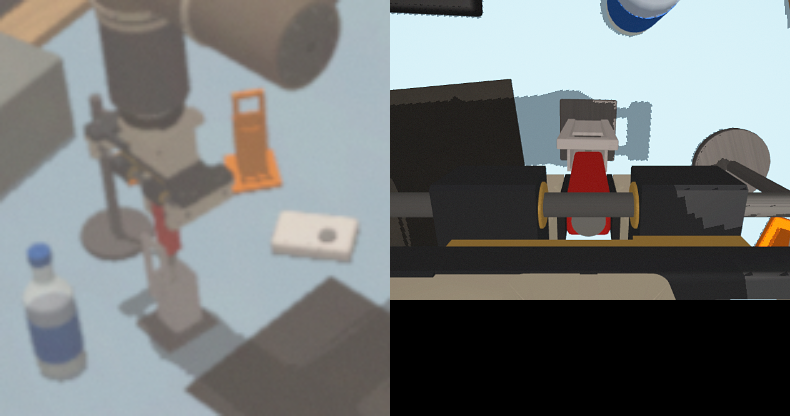

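The driver is coming out cleanly, the cup stays put, and the loop is clear. I'll lift it fully and go to the +81 mm pocket.

Request:
arm_command(
  series=[0, 0, 0, 0, 0, -0.4, 0, 0, 0, 0, 0, 0, -0.8, 0, 0, 0, 0, 0, 0, -0.8, 0, 0, 0, 0, 0, 0, -0.8, 0],
)

```text
t: 42.85
eef_pos: [0.5606, -0.2927, 0.2793]
ee_rot: [-3.141, -0.0, -0.251]
force: [0.4, 0.5, -1.5]
width: 0.0229
gripper_force: 39.9
```

Request:
arm_command(
  series=[0, 0, 0, 0, 0, -0.4, 0, 0, 0, 0, 0, 0, -0.7, 0, 0, 0, 0, 0, 0, -0.7, 0, 0, 0, 0, 0, 0, -0.7, 0],
)

```text
t: 43.35
eef_pos: [0.5605, -0.2926, 0.3486]
ee_rot: [-3.141, 0.001, -0.25]
force: [0.9, 0.7, -1.4]
width: 0.0229
gripper_force: 39.9
```

Run:
```python
from fit import *
p,R,s=tool();print(s["t"],p,s["ee_rot"],s["width"],s["gripper_force"])
G=lambda x,y,z,yaw:(np.array([x,y,z]),Rz([0,0,-1],[np.cos(np.radians(yaw)),np.sin(np.radians(yaw)),0]))
W=[G(.49,.03,.33,-29.5),G(.453,.391,.30,-29.5)]
check(W+[G(.453,.391,.158,-29.5)]);plan(W)
```

```text
43.35 [ 0.5605 -0.2926  0.3486] [-3.1409  0.0008 -0.2504] 0.02292609795801346 39.93210196495056
err 0.0 maxstep 0.081 [ 0.463   0.004  -0.245  -0.     -1.3217  0.5929]
err 0.0 maxstep 0.062 [ 1.0387  0.2046 -0.0836  0.     -1.2827  0.0172]
err 0.0 maxstep 0.025 [ 1.0387  0.3067 -0.2839 -0.     -0.9802  0.0172]
[-0.0, 0.0, 0.056, -0.494, -0.983, 0.063] rows 4
[-0.0, 0.0, 0.056, -0.578, -0.937, 0.063] rows 4
[-0.0, 0.001, 0.056, -0.659, -0.881, 0.063] rows 4
[-0.0, -0.0, 0.0, -0.699, -0.987, 0.1] rows 4
[-0.0, -0.0, 0.0, -0.7, -0.987, 0.1] rows 4
[-0.0, -0.0, 0.0, -0.699, -0.987, 0.1] rows 4
```

Request:
arm_command(
  series=[0, 0, 0.056, -0.494, -0.983, 0.063, 0, 0, 0, 0.056, -0.494, -0.983, 0.063, 0, 0, 0, 0.056, -0.494, -0.983, 0.063, 0, 0, 0, 0.056, -0.494, -0.983, 0.063, 0],
)

```text
t: 43.85
eef_pos: [0.5373, -0.1854, 0.3433]
ee_rot: [3.141, -0.001, -0.337]
force: [-0.6, 0.1, -0.9]
width: 0.0227
gripper_force: 39.9
```

Request:
arm_command(
  series=[0, 0, 0.056, -0.578, -0.937, 0.063, 0, 0, 0, 0.056, -0.578, -0.937, 0.063, 0, 0, 0, 0.056, -0.578, -0.937, 0.063, 0, 0, 0, 0.056, -0.578, -0.937, 0.063, 0],
)

```text
t: 44.35
eef_pos: [0.5144, -0.0786, 0.3375]
ee_rot: [3.141, -0.002, -0.426]
force: [0.2, 0.2, -0.7]
width: 0.023
gripper_force: 39.9
```

Request:
arm_command(
  series=[0, 0, 0.056, -0.659, -0.881, 0.063, 0, 0, 0, 0.056, -0.659, -0.881, 0.063, 0, 0, 0, 0.056, -0.659, -0.881, 0.063, 0, 0, 0, 0.056, -0.659, -0.881, 0.063, 0],
)

```text
t: 44.85
eef_pos: [0.491, 0.0286, 0.3314]
ee_rot: [-3.142, -0.002, -0.515]
force: [0.3, -0.3, -0.9]
width: 0.0227
gripper_force: 39.9
```

Request:
arm_command(
  series=[0, 0, 0, -0.699, -0.987, 0.1, 0, 0, 0, 0, -0.699, -0.987, 0.1, 0, 0, 0, 0, -0.699, -0.987, 0.1, 0, 0, 0, 0, -0.699, -0.987, 0.1, 0],
)

```text
t: 45.35
eef_pos: [0.4788, 0.1488, 0.3213]
ee_rot: [3.141, -0.002, -0.515]
force: [0.4, -0.4, -0.3]
width: 0.0229
gripper_force: 39.9
```

Request:
arm_command(
  series=[0, 0, 0, -0.7, -0.987, 0.1, 0, 0, 0, 0, -0.7, -0.987, 0.1, 0, 0, 0, 0, -0.7, -0.987, 0.1, 0, 0, 0, 0, -0.7, -0.987, 0.1, 0],
)

```text
t: 45.85
eef_pos: [0.4665, 0.2689, 0.3113]
ee_rot: [-3.142, -0.002, -0.516]
force: [-0.3, 0.2, -0.3]
width: 0.0228
gripper_force: 39.9
```

Request:
arm_command(
  series=[0, 0, 0, -0.699, -0.987, 0.1, 0, 0, 0, 0, -0.699, -0.987, 0.1, 0, 0, 0, 0, -0.699, -0.987, 0.1, 0, 0, 0, 0, -0.699, -0.987, 0.1, 0, 0, 0, 0, -0.699, -0.987, 0.1, 0],
)

```text
t: 46.48
eef_pos: [0.4543, 0.3889, 0.3019]
ee_rot: [-3.14, -0.002, -0.516]
force: [0.3, -0.2, -0.6]
width: 0.0228
gripper_force: 39.9
```

Run:
```python
from fit import *
p,R,s=tool();print(s["t"],p,s["ee_rot"],s["width"],s["gripper_force"])
G=lambda x,y,z,yaw:(np.array([x,y,z]),Rz([0,0,-1],[np.cos(np.radians(yaw)),np.sin(np.radians(yaw)),0]))
plan([G(.453,.391,.22,-29.5),G(.453,.391,.162,-29.5)])
mt=arm.camera_model("top");a=arm.grab_frame("top");cv2.imwrite("pics/top14.png",a)
for st,c,k in comps(red(a),10): print(st,c)
print(proj(mt,[p[0],p[1],.32]))
```

```text
46.475 [0.4543 0.3889 0.3019] [-3.1401 -0.0024 -0.5161] 0.02280091802894598 39.9323308467865
[-0.001, -0.002, -0.001, -0.024, -0.011, 0.819] rows 3
[0.0, 0.0, 0.0, 0.001, 0.0, 0.58] rows 3
[  47   77   56   50 1878] [ 74.1667 101.3158]
[178 213  23  18 152] [189.9474 222.2105]
[162 254  18  13  86] [170.8256 261.0581]
[139.4665 279.4306]
```

Request:
arm_command(
  series=[0, 0, 0, -0.015, -0.01, 0.4, 0, 0, 0, 0, -0.015, -0.01, 0.819, 0, 0, 0, 0, -0.015, -0.01, 0.819, 0, 0, 0, 0, -0.015, -0.01, 0.819, 0],
)

```text
t: 47.02
eef_pos: [0.4539, 0.3923, 0.2215]
ee_rot: [-3.139, -0.003, -0.514]
force: [-0.5, -0.0, 0.2]
width: 0.0227
gripper_force: 39.9
```

Request:
arm_command(
  series=[0, 0, 0, 0, 0, 0.3, 0, 0, 0, 0, 0, 0, 0.4, 0, 0, 0, 0, 0, 0, 0.5, 0, 0, 0, 0, 0, 0, 0.55, 0, 0, 0, 0, 0, 0, 0.55, 0],
)

```text
t: 47.65
eef_pos: [0.4532, 0.3921, 0.1646]
ee_rot: [-3.141, -0.002, -0.514]
force: [-0.0, 0.5, -1.1]
width: 0.0228
gripper_force: 39.9
```

Request:
arm_command(
  series=[0, 0, 0, 0, 0, 0.03, 0, 0, 0, 0, 0, 0, 0.06, 0, 0, 0, 0, 0, 0, 0.06, 0],
)

```text
t: 48.02
eef_pos: [0.453, 0.3919, 0.1582]
ee_rot: [-3.141, -0.002, -0.514]
force: [-0.3, 0.0, -1.3]
width: 0.0226
gripper_force: 39.9
```

Request:
arm_command(
  series=[0, 0, 0, 0, 0, 0.02, 0, 0, 0, 0, 0, 0, 0.03, 0, 0, 0, 0, 0, 0, 0.03, 0],
)

```text
t: 48.4
eef_pos: [0.4536, 0.3923, 0.1575]
ee_rot: [-3.139, -0.003, -0.514]
force: [-2.9, -2.5, 12.4]
width: 0.0227
gripper_force: 40.0
```

Bottomed out. I'll release, go up, and measure the cup and rack again.

Request:
arm_command(
  series=[0, 0, 0, 0, 0, 0, 0.6, 0, 0, 0, 0, 0, 0, 0.6, 0, 0, 0, 0, 0, 0, 0.6, 0, 0, 0, 0, 0, 0, 0.6, 0, 0, 0, 0, 0, -0.4, 0.6, 0, 0, 0, 0, 0, -0.9, 0.6, 0, 0, 0, 0, 0, -0.9, 0.6],
)

```text
t: 49.28
eef_pos: [0.4544, 0.3937, 0.2499]
ee_rot: [-3.133, -0.004, -0.514]
force: [0.5, 1.0, -0.4]
width: 0.0527
gripper_force: 0.0
```

Request:
arm_command(
  series=[0, 0, 0, 0, 0, -0.6, 0.9, 0, 0, 0, 0, 0, -0.9, 0.9, 0, 0, 0, 0.5, 0.5, -0.9, 0.9, 0, 0, 0, 0.7, 0.987, -0.9, 0.9, 0, 0, 0, 0.7, 0.987, -0.9, 0.9, 0, 0, 0, 0.7, 0.987, -0.9, 0.9],
)

```text
t: 50.02
eef_pos: [0.4651, 0.2716, 0.3353]
ee_rot: [-3.141, -0.002, -0.515]
force: [0.2, 0.2, -0.2]
width: 0.0788
gripper_force: 0.0
```

Run:
```python
from fit import *
p,R,s=tool();print(s["t"],p,s["ee_rot"],s["width"])
mt=arm.camera_model("top");a=arm.grab_frame("top");b=arm.grab_frame("scene");cv2.imwrite("pics/top15.png",a);cv2.imwrite("pics/scene15.png",b)
for st,c,k in comps(red(a),10): print(st,c)
for y in(-.081,.027,.081): print(proj(mt,np.r_[RC+y*RY,.16]))
# has the cup moved since pics/top11 ?
d=cv2.absdiff(a,cv2.imread("pics/top11.png")).max(2)[205:265,400:450];print("cup diff px",(d>40).sum(),np.argwhere(d>40).mean(0)[::-1]+[400,205])
G=lambda x,y,z,yaw:(np.array([x,y,z]),Rz([0,0,-1],[np.cos(np.radians(yaw)),np.sin(np.radians(yaw)),0]))
W=[G(.5,.03,.33,-14.3),G(.5835,-.297,.27,-14.3)];check(W);plan(W)
```

```text
50.025 [0.4651 0.2716 0.3353] [-3.1406 -0.0021 -0.515 ] 0.07883238236685305
[  47   77   56   50 1912] [ 74.3556 101.4885]
[178 213  23  18 157] [190.0255 222.1592]
[189.8127 223.3876]
[168.9302 261.4537]
[158.4232 280.6067]
cup diff px 134 [428.097  231.1343]
err 0.0 maxstep 0.064 [ 0.4533  0.022  -0.2268  0.     -1.3221  0.8679]
err 0.0 maxstep 0.059 [-0.1732  0.3135 -0.0045 -0.     -1.2528  1.4944]
[0.0, -0.001, -0.084, 0.748, 0.97, 0.026] rows 4
[-0.0, -0.0, -0.084, 0.613, 1.06, 0.026] rows 4
[0.0, -0.0, -0.0, 0.539, 0.987, 0.2] rows 4
[0.0, -0.0, -0.0, 0.539, 0.987, 0.2] rows 4
[0.0, -0.0, -0.0, 0.54, 0.988, 0.201] rows 4
```

Request:
arm_command(
  series=[0, 0, -0.084, 0.748, 0.97, 0.026, 0.9, 0, 0, -0.084, 0.748, 0.97, 0.026, 0.9, 0, 0, -0.084, 0.748, 0.97, 0.026, 0.9, 0, 0, -0.084, 0.748, 0.97, 0.026, 0.9],
)

```text
t: 50.62
eef_pos: [0.4828, 0.1511, 0.3327]
ee_rot: [-3.141, -0.002, -0.382]
force: [0.6, 0.4, 0.1]
width: 0.0787
gripper_force: 0.0
```

Request:
arm_command(
  series=[0, 0, -0.084, 0.58, 0.99, 0.026, 0.9, 0, 0, -0.084, 0.58, 0.99, 0.026, 0.9, 0, 0, -0.084, 0.58, 0.99, 0.026, 0.9, 0, 0, -0.084, 0.58, 0.99, 0.026, 0.9],
)

```text
t: 51.12
eef_pos: [0.4997, 0.0381, 0.3302]
ee_rot: [3.142, -0.002, -0.25]
force: [0.4, 0.0, -0.8]
width: 0.079
gripper_force: 0.0
```

Request:
arm_command(
  series=[0, 0, 0, 0.5, 0.98, 0.2, 0.9, 0, 0, 0, 0.5, 0.98, 0.2, 0.9, 0, 0, 0, 0.5, 0.98, 0.2, 0.9, 0, 0, 0, 0.5, 0.98, 0.2, 0.9],
)

```text
t: 51.62
eef_pos: [0.524, -0.0691, 0.3104]
ee_rot: [-3.141, -0.002, -0.249]
force: [-1.2, -0.7, -0.2]
width: 0.079
gripper_force: 0.0
```

Request:
arm_command(
  series=[0, 0, 0, 0.5, 0.98, 0.1, 0.9, 0, 0, 0, 0.5, 0.98, 0.1, 0.9, 0, 0, 0, 0.5, 0.98, 0.1, 0.9, 0, 0, 0, 0.5, 0.98, 0.1, 0.9],
)

```text
t: 52.12
eef_pos: [0.5481, -0.1763, 0.3008]
ee_rot: [-3.141, -0.003, -0.249]
force: [-0.5, 0.1, -0.2]
width: 0.0788
gripper_force: 0.0
```

Run:
```python
from fit import *
p,R,s=tool();print(s["t"],p,s["ee_rot"],s["width"])
mt=arm.camera_model("top");ms=arm.camera_model("scene");a=arm.grab_frame("top");b=arm.grab_frame("scene");cv2.imwrite("pics/top16.png",a);cv2.imwrite("pics/scene16.png",b)
for st,c,k in comps(red(a),10): print(st,c)
h=cv2.cvtColor(a,cv2.COLOR_BGR2HSV)
m=((h[...,1]<45)&(h[...,2]>150)).astype(np.uint8);m[:200]=0;m[270:]=0;m[:,:395]=0;m[:,:395]=0;m[:,455:]=0
for st,c,k in comps(m,8):
    print("light",st,c)
w=arm.grab_frame("wrist");cv2.imwrite("pics/w16.png",w);mw=arm.camera_model("wrist")
h=cv2.cvtColor(w,cv2.COLOR_BGR2HSV);print(proj(mw,[.5835,-.297,.158]))
G=lambda x,y,z,yaw:(np.array([x,y,z]),Rz([0,0,-1],[np.cos(np.radians(yaw)),np.sin(np.radians(yaw)),0]))
plan([G(.56,-.29,.285,-14.3)])
```

```text
52.125 [ 0.5481 -0.1763  0.3008] [-3.1412 -0.0025 -0.2492] 0.07875817554740924
[  47   77   56   50 1892] [ 74.278  101.4334]
[178 213  23  18 154] [189.9675 222.2143]
[159 254  20  13  86] [169.907 261.   ]
[153 276  10  11  40] [157.7   280.475]
[482.373  135.4598]
[-0.0, -0.001, 0.0, 0.198, 0.537, 0.082] rows 3
[-0.0, -0.001, 0.001, 0.198, 0.537, 0.081] rows 3
```

All three drivers match their predicted pixels: (190,222), (170,261) and (158,280). Next I'll go above the cup and measure the loop with the wrist camera.

Request:
arm_command(
  series=[0, 0, 0, 0.198, 0.537, 0.082, 0.9, 0, 0, 0, 0.198, 0.537, 0.082, 0.9, 0, 0, 0, 0.198, 0.537, 0.082, 0.9],
)

```text
t: 52.65
eef_pos: [0.5537, -0.234, 0.2927]
ee_rot: [-3.141, -0.003, -0.25]
force: [-0.6, -1.0, 0.1]
width: 0.0789
gripper_force: 0.0
```

Request:
arm_command(
  series=[0, 0, 0, 0.198, 0.537, 0.081, 0.9, 0, 0, 0, 0.198, 0.537, 0.081, 0.9, 0, 0, 0, 0.198, 0.537, 0.081, 0.9, 0, 0, 0, 0.198, 0.537, 0.081, 0.9],
)

```text
t: 53.15
eef_pos: [0.5598, -0.2903, 0.2851]
ee_rot: [-3.141, -0.003, -0.249]
force: [-0.7, -0.3, -0.8]
width: 0.0787
gripper_force: 0.0
```

Run:
```python
from fit import *
p,R,s=tool();print(s["t"],p,s["ee_rot"],s["width"])
mw=arm.camera_model("wrist");w=arm.grab_frame("wrist");cv2.imwrite("pics/w17.png",w)
h=cv2.cvtColor(w,cv2.COLOR_BGR2HSV);W12=cv2.imread("pics/w12.png");h2=cv2.cvtColor(W12,cv2.COLOR_BGR2HSV)
print("pred loop",proj(mw,[.5835,-.297,.158]))
for r in range(146,262,6): print(r,[tuple(int(v) for v in h[r,c,1:]) for c in range(284,364,6)])
```

```text
53.15 [ 0.5598 -0.2903  0.2851] [-3.1413 -0.0033 -0.2489] 0.07871076813906136
pred loop [316.9719 199.5512]
146 [(55, 135), (54, 137), (56, 136), (58, 137), (58, 118), (47, 234), (49, 235), (48, 235), (48, 236), (48, 235), (47, 235), (46, 236), (48, 234), (47, 235)]
152 [(48, 53), (22, 59), (30, 60), (41, 56), (46, 56), (45, 57), (44, 86), (50, 72), (77, 66), (83, 52), (7, 78), (7, 76), (56, 238), (47, 235)]
158 [(39, 59), (24, 63), (25, 62), (25, 61), (17, 59), (33, 61), (17, 60), (24, 126), (32, 127), (25, 121), (26, 58), (28, 55), (44, 99), (54, 132)]
164 [(26, 60), (17, 61), (36, 64), (22, 59), (16, 62), (21, 60), (12, 62), (26, 58), (19, 67), (15, 51), (16, 63), (26, 59), (59, 121), (57, 134)]
170 [(43, 59), (26, 60), (27, 65), (35, 59), (29, 61), (13, 59), (21, 60), (26, 60), (29, 62), (26, 59), (25, 62), (36, 63), (59, 147), (58, 137)]
176 [(32, 56), (28, 63), (30, 118), (26, 117), (17, 60), (33, 61), (22, 58), (26, 59), (38, 60), (27, 124), (27, 94), (25, 62), (56, 145), (56, 136)]
182 [(35, 59), (22, 82), (29, 116), (27, 104), (31, 116), (26, 118), (26, 116), (29, 115), (26,
[... 1392 characters left out ...]
32, 144), (32, 143), (52, 236), (47, 234), (47, 235), (48, 234)]
242 [(46, 237), (49, 236), (48, 236), (49, 234), (48, 235), (48, 234), (48, 234), (48, 235), (46, 234), (50, 234), (48, 235), (49, 234), (47, 235), (48, 235)]
248 [(48, 234), (50, 234), (46, 234), (48, 234), (49, 234), (50, 236), (48, 234), (47, 234), (48, 234), (48, 236), (48, 235), (49, 235), (49, 236), (47, 235)]
254 [(47, 234), (47, 234), (46, 234), (45, 234), (48, 235), (49, 234), (48, 236), (48, 234), (49, 235), (48, 233), (49, 234), (48, 234), (46, 236), (46, 236)]
260 [(49, 234), (47, 235), (48, 235), (48, 234), (49, 235), (50, 235), (48, 235), (48, 234), (47, 235), (49, 234), (48, 235), (47, 234), (46, 234), (49, 235)]
```

Run:
```python
from fit import *
mw=arm.camera_model("wrist");w=cv2.imread("pics/w17.png");h=cv2.cvtColor(w,cv2.COLOR_BGR2HSV)
m=((h[...,1]<37)&(h[...,2]>138)&(h[...,2]<160)).astype(np.uint8);m[:186]=0;m[206:]=0;m[:,:275]=0;m[:,370:]=0
m=cv2.morphologyEx(m,cv2.MORPH_OPEN,np.ones((5,5)))
for st,c,k in comps(m,100):
    mu,d,wh,cc=axis(mw,np.argwhere(k)[:,::-1],.158);print(st,c,mu,d,wh,cc)
print("rim",[plane(mw,q,.09)[:2] for q in((299,236),(342,236))])
p,R,s=tool();L=cc/1000;yaw=np.degrees(np.arctan2(-abs(d[0])*np.sign(d[0]*d[1]),abs(d[1])));print("cup yaw",yaw)
G=lambda x,y,z,yaw:(np.array([x,y,z]),Rz([0,0,-1],[np.cos(np.radians(yaw)),np.sin(np.radians(yaw)),0]))
W=[G(*L,.20,yaw),G(*L,.139,yaw)];check(W);plan(W)
```

```text
[286 191  68  12 733] [319.2374 196.809 ] [ 0.5849 -0.2989] [0.2685 0.9633] [42.8088  6.9702] [ 584.7411 -299.1134]
rim [array([ 0.5474, -0.2727]), array([ 0.5387, -0.3069])]
cup yaw -15.572550439885793
err 0.0 maxstep 0.013 [-0.1762  0.361  -0.0982 -0.     -1.1116  1.4752]
err 0.0 maxstep 0.01 [-0.1762  0.4119 -0.1703 -0.     -0.9886  1.4752]
[-0.0, -0.002, 0.015, 0.26, 0.023, 0.852] rows 3
[-0.0, -0.0, -0.0, -0.0, 0.0, 0.61] rows 3
```

The cup is empty. The loop measures 43 x 7 mm at (0.585, -0.299), cup yaw -15°. I'll grasp the loop from above.

Request:
arm_command(
  series=[0, 0, 0.015, 0.26, 0.023, 0.4, 0.9, 0, 0, 0.015, 0.26, 0.023, 0.852, 0.9, 0, 0, 0.015, 0.26, 0.023, 0.852, 0.9, 0, 0, 0.015, 0.26, 0.023, 0.852, 0.9],
)

```text
t: 53.7
eef_pos: [0.5853, -0.3003, 0.2015]
ee_rot: [3.141, -0.005, -0.273]
force: [0.9, 0.3, 1.1]
width: 0.0788
gripper_force: 0.0
```

Request:
arm_command(
  series=[0, 0, 0, 0, 0, 0.3, 0.9, 0, 0, 0, 0, 0, 0.52, 0.9, 0, 0, 0, 0, 0, 0.52, 0.9, 0, 0, 0, 0, 0, 0.52, 0.9],
)

```text
t: 54.2
eef_pos: [0.5858, -0.3007, 0.1499]
ee_rot: [3.141, -0.006, -0.273]
force: [0.3, 0.1, 0.7]
width: 0.079
gripper_force: 0.0
```

Request:
arm_command(
  series=[0, 0, 0, 0, 0, 0, 0.4, 0, 0, 0, 0, 0, 0, 0.4, 0, 0, 0, 0, 0, 0, 0.4, 0, 0, 0, 0, 0, 0, 0.4, 0, 0, 0, 0, 0, 0, 0.4, 0, 0, 0, 0, 0, 0, 0.4, 0, 0, 0, 0, 0, 0, 0.4, 0, 0, 0, 0, 0, 0, 0.4],
  force=50,
)

```text
t: 55.2
eef_pos: [0.5846, -0.3003, 0.1473]
ee_rot: [-3.141, -0.002, -0.274]
force: [1.1, -0.1, 0.3]
width: 0.0435
gripper_force: 49.9
```

Request:
arm_command(
  series=[0, 0, 0, 0, 0, 0, 0.3, 0, 0, 0, 0, 0, 0, 0.3, 0, 0, 0, 0, 0, -0.1, 0.3, 0, 0, 0, 0, 0, -0.2, 0.3, 0, 0, 0, 0, 0, -0.2, 0.3],
)

```text
t: 55.82
eef_pos: [0.585, -0.3005, 0.1687]
ee_rot: [-3.141, -0.004, -0.274]
force: [-0.8, -0.6, -3.2]
width: 0.0436
gripper_force: 49.9
```

Run:
```python
from fit import *
p,R,s=tool();print(s["t"],p,s["ee_rot"],s["width"],s["force"],s["gripper_force"])
```

```text
55.825 [ 0.585  -0.3005  0.1687] [-3.1415 -0.0044 -0.2739] 0.043570473324911554 [-0.7725 -0.6147 -3.1865] 49.9321711063385
```

The cup is held. Next: lift, turn it so its x axis is along the stand's, and line up off the hook tip.

Run:
```python
from fit import *
G=lambda x,y,z,yaw:(np.array([x,y,z]),Rz([0,0,-1],[np.cos(np.radians(yaw)),np.sin(np.radians(yaw)),0]))
W=[G(.585,-.2975,.257,-15.7),G(.4665,-.29,.259,-87.6)]
check(W+[G(.471,-.40,.259,-87.6),G(.471,-.40,.22,-87.6)]);plan(W)
```

```text
err 0.0 maxstep 0.015 [-0.1736  0.3231 -0.0204  0.     -1.2273  1.4704]
err 0.0 maxstep 0.103 [-0.1991  0.145  -0.2514 -0.     -1.1745  0.241 ]
err 0.0 maxstep 0.017 [-0.3881  0.2591 -0.1053  0.     -1.2065  0.43  ]
err 0.0 maxstep 0.007 [-0.3881  0.2848 -0.1613 -0.     -1.1247  0.43  ]
[-0.0, -0.003, 0.0, -0.004, -0.029, -0.883] rows 3
[0.0, 0.0, 0.399, -0.581, 0.124, -0.01] rows 5
[0.0, 0.0, 0.4, -0.397, 0.441, -0.01] rows 5
```

Request:
arm_command(
  series=[0, 0, 0, 0, -0.029, -0.4, 0.3, 0, 0, 0, 0, -0.029, -0.883, 0.3, 0, 0, 0, 0, -0.029, -0.883, 0.3, 0, 0, 0, 0, -0.029, -0.883, 0.3],
)

```text
t: 56.32
eef_pos: [0.5846, -0.2971, 0.2551]
ee_rot: [-3.141, -0.002, -0.274]
force: [1.9, -0.6, -3.3]
width: 0.0435
gripper_force: 49.9
```

Request:
arm_command(
  series=[0, 0, 0.08, -0.116, 0.025, 0, 0.3, 0, 0, 0.16, -0.232, 0.05, 0, 0.3, 0, 0, 0.24, -0.349, 0.075, 0, 0.3, 0, 0, 0.32, -0.465, 0.1, -0.01, 0.3, 0, 0, 0.399, -0.581, 0.124, -0.01, 0.3, 0, 0, 0.399, -0.581, 0.124, -0.01, 0.3, 0, 0, 0.399, -0.581, 0.124, -0.01, 0.3],
)

```text
t: 57.2
eef_pos: [0.5258, -0.2936, 0.2557]
ee_rot: [-3.141, -0.001, -0.898]
force: [-0.3, 0.2, -2.5]
width: 0.0436
gripper_force: 49.9
```

Request:
arm_command(
  series=[0, 0, 0.08, -0.08, 0.088, 0, 0.3, 0, 0, 0.16, -0.16, 0.176, 0, 0.3, 0, 0, 0.24, -0.238, 0.264, 0, 0.3, 0, 0, 0.32, -0.318, 0.353, -0.01, 0.3, 0, 0, 0.4, -0.397, 0.441, -0.01, 0.3, 0, 0, 0.4, -0.397, 0.441, -0.01, 0.3, 0, 0, 0.4, -0.397, 0.441, -0.01, 0.3],
)

```text
t: 58.08
eef_pos: [0.4672, -0.29, 0.2572]
ee_rot: [-3.139, -0.001, -1.525]
force: [-0.0, -0.9, -2.5]
width: 0.0432
gripper_force: 49.9
```

Run:
```python
from fit import *
p,R,s=tool();print(s["t"],p,s["ee_rot"],s["width"],s["force"],s["gripper_force"])
mt=arm.camera_model("top");ms=arm.camera_model("scene");mw=arm.camera_model("wrist")
a=arm.grab_frame("top");b=arm.grab_frame("scene");w=arm.grab_frame("wrist")
for n,i in(("top",a),("scene",b),("w",w)):cv2.imwrite(f"pics/{n}18.png",i)
C=np.zeros((600,800,3),np.uint8);C[:300,:400]=cv2.resize(w,(400,300));C[300:,:400]=cv2.resize(a[200:320,410:570],(400,300));C[:,400:]=cv2.resize(b[120:270,190:290],(400,600),interpolation=cv2.INTER_CUBIC);cv2.imwrite("pics/c18.png",C)
for P in([.468,-.371,.242],[.4735,-.465,.24],[.471,-.388,.22]): print(P,"w",proj(mw,P)*.625,"t",(proj(mt,P)-[410,200])*2.5+[0,300],"s",(proj(ms,P)-[190,120])*4+[400,0])
```

```text
58.075 [ 0.4672 -0.29    0.2572] [-3.1393 -0.0006 -1.5253] 0.04316367456183976 [-0.0448 -0.8884 -2.4809] 49.93218004703522
[0.468, -0.371, 0.242] w [202.8699  56.7367] t [155.0447 464.4311] s [636.6197 180.759 ]
[0.4735, -0.465, 0.24] w [ 201.0907 -155.7024] t [254.3151 456.1006] s [542.5413 149.1974]
[0.471, -0.388, 0.22] w [198.802   30.7056] t [167.2896 461.6378] s [620.7478 197.2044]
```

View pics/c18.png

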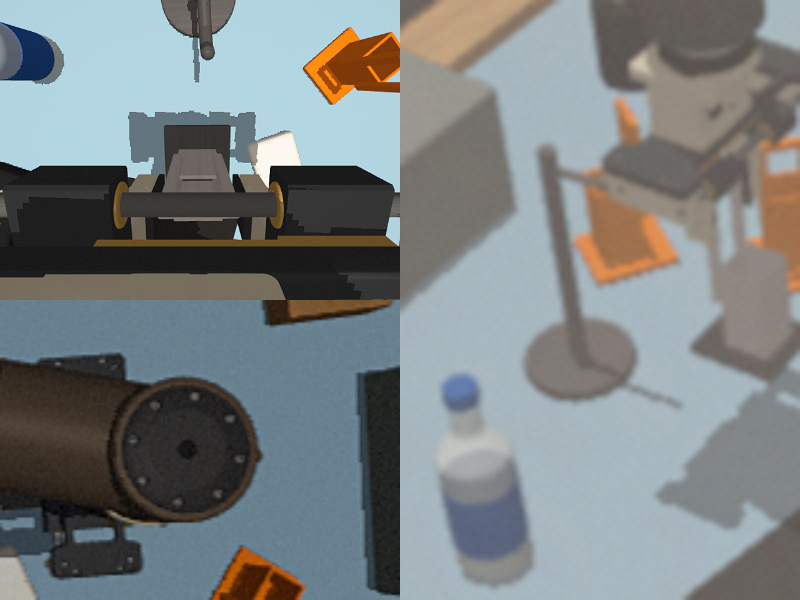

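In the wrist view the hook tip is at (207,50), within 3 mm of the prediction and in line with the loop. I'll slide the loop over the tip.

Request:
arm_command(
  series=[0, 0, 0, 0.2, 0.01, 0, 0.3, 0, 0, 0, 0.4, 0.018, 0, 0.3, 0, 0, 0, 0.55, 0.022, 0, 0.3, 0, 0, 0, 0.55, 0.022, 0, 0.3],
)

```text
t: 58.72
eef_pos: [0.4665, -0.3462, 0.2569]
ee_rot: [-3.14, -0.0, -1.53]
force: [0.2, 0.1, -2.4]
width: 0.0436
gripper_force: 49.9
```

Request:
arm_command(
  series=[0, 0, 0, 0.15, 0.01, 0, 0.3, 0, 0, 0, 0.3, 0.018, 0, 0.3, 0, 0, 0, 0.3, 0.018, 0, 0.3],
)

```text
t: 59.1
eef_pos: [0.466, -0.3762, 0.2571]
ee_rot: [-3.14, -0.001, -1.53]
force: [-0.3, 0.4, -2.6]
width: 0.0435
gripper_force: 49.9
```

Run:
```python
from fit import *
p,R,s=tool();print(s["t"],p,s["ee_rot"],s["width"],s["force"],s["moment"])
w=arm.grab_frame("wrist");cv2.imwrite("pics/w19.png",w);mw=arm.camera_model("wrist")
g=cv2.cvtColor(w,cv2.COLOR_BGR2HSV);print(proj(mw,[.4735,-.465,.24]),proj(mw,[.4665,-.371,.242]))
# dark steel in the upper image: centre columns per row
for r in range(10,270,20):
    c=np.where((g[r,200:440,2]<130)&(g[r,200:440,1]<70))[0]+200; print(r,(c.min(),c.max(),int(np.median(c)),len(c)) if len(c) else "")
```

```text
59.1 [ 0.466  -0.3762  0.2571] [-3.1396 -0.0006 -1.5301] 0.0434722390418967 [-0.2522  0.3997 -2.5708] [0.0964 0.1256 0.0182]
[304.9064  64.8106] [314.5072 319.9346]
10 
30 
50 (np.int64(280), np.int64(422), 309, 60)
70 (np.int64(263), np.int64(358), 310, 96)
90 (np.int64(256), np.int64(366), 311, 111)
110 (np.int64(255), np.int64(366), 310, 112)
130 (np.int64(262), np.int64(360), 311, 99)
150 (np.int64(279), np.int64(342), 310, 64)
170 (np.int64(300), np.int64(318), 309, 19)
190 (np.int64(206), np.int64(408), 307, 59)
210 (np.int64(206), np.int64(406), 310, 130)
230 (np.int64(209), np.int64(406), 314, 125)
250 (np.int64(209), np.int64(404), 315, 136)
```

Request:
arm_command(
  series=[0, 0, 0, 0.12, -0.005, 0, 0.3, 0, 0, 0, 0.24, -0.012, 0, 0.3, 0, 0, 0, 0.24, -0.012, 0, 0.3],
)

```text
t: 59.52
eef_pos: [0.4683, -0.3999, 0.2571]
ee_rot: [-3.14, -0.001, -1.53]
force: [0.6, -0.5, -2.1]
width: 0.0434
gripper_force: 49.9
```

Request:
arm_command(
  series=[0, 0, 0, 0, 0, 0.15, 0.3, 0, 0, 0, 0, 0, 0.3, 0.3, 0, 0, 0, 0, 0, 0.3, 0.3],
)

```text
t: 59.9
eef_pos: [0.4674, -0.3981, 0.2251]
ee_rot: [3.141, 0.002, -1.529]
force: [1.1, 0.4, -1.9]
width: 0.0436
gripper_force: 49.9
```

Request:
arm_command(
  series=[0, 0, 0, 0, 0, 0.04, 0.3, 0, 0, 0, 0, 0, 0.04, 0.3],
)

```text
t: 60.15
eef_pos: [0.4685, -0.3989, 0.2234]
ee_rot: [-3.139, -0.001, -1.529]
force: [0.0, -0.4, -2.1]
width: 0.0436
gripper_force: 49.9
```

Request:
arm_command(
  series=[0, 0, 0, 0, 0, 0.03, 0.3, 0, 0, 0, 0, 0, 0.03, 0.3, 0, 0, 0, 0, 0, 0.03, 0.3],
)

```text
t: 60.52
eef_pos: [0.4687, -0.3991, 0.2208]
ee_rot: [-3.139, -0.001, -1.529]
force: [0.6, 0.2, -0.1]
width: 0.043
gripper_force: 49.9
```

Request:
arm_command(
  series=[0, 0, 0, 0, 0, 0.015, 0.3, 0, 0, 0, 0, 0, 0.015, 0.3],
)

```text
t: 60.78
eef_pos: [0.4687, -0.3992, 0.2205]
ee_rot: [-3.138, -0.002, -1.528]
force: [-1.3, 3.6, 7.5]
width: 0.0434
gripper_force: 50.0
```

The weight is on the bar. I'll ease off, open gently, and rise.

Request:
arm_command(
  series=[0, 0, 0, 0, 0, -0.012, 0.3, 0, 0, 0, 0, 0, -0.012, 0.3],
  force=6,
)

```text
t: 61.02
eef_pos: [0.4687, -0.3993, 0.2206]
ee_rot: [-3.139, -0.001, -1.529]
force: [-0.6, -0.3, 3.4]
width: 0.0439
gripper_force: 6.0
```

Request:
arm_command(
  series=[0, 0, 0, 0, 0, 0, 0.3, 0, 0, 0, 0, 0, 0, 0.3, 0, 0, 0, 0, 0, 0, 0.52, 0, 0, 0, 0, 0, 0, 0.54, 0, 0, 0, 0, 0, 0, 0.58, 0, 0, 0, 0, 0, 0, 0.64, 0, 0, 0, 0, 0, 0, 0.7, 0, 0, 0, 0, 0, 0, 0.7],
)

```text
t: 62.02
eef_pos: [0.4684, -0.399, 0.2201]
ee_rot: [-3.139, -0.001, -1.529]
force: [0.0, 0.9, -0.0]
width: 0.0611
gripper_force: 0.0
```

Request:
arm_command(
  series=[0, 0, 0, 0, 0, -0.1, 0.7, 0, 0, 0, 0, 0, -0.3, 0.7, 0, 0, 0, 0, 0, -0.6, 0.7, 0, 0, 0, 0, 0, -0.9, 0.7, 0, 0, 0, 0, 0, -0.9, 0.7],
)

```text
t: 62.65
eef_pos: [0.4692, -0.3997, 0.3139]
ee_rot: [-3.135, -0.004, -1.529]
force: [0.2, 0.2, -0.8]
width: 0.0614
gripper_force: 0.0
```

Request:
arm_command(
  series=[0, 0, 0, -0.4, 0, -0.5, 0.7, 0, 0, 0, -0.9, -0.4, -0.8, 0.7, 0, 0, 0, -0.9, -0.9, -0.8, 0.7, 0, 0, 0, -0.9, -0.9, -0.8, 0.7],
)

```text
t: 63.15
eef_pos: [0.5568, -0.3036, 0.3888]
ee_rot: [-3.141, 0.0, -1.526]
force: [1.7, 0.9, -1.0]
width: 0.0612
gripper_force: 0.0
```

Request:
arm_command(
  series=[0, 0, 0, -0.5, 0, 0, 0.7, 0, 0, 0, -0.95, 0, 0, 0.7, 0, 0, 0, -0.95, 0, 0, 0.7, 0, 0, 0, -0.95, 0, 0, 0.7],
)

```text
t: 63.65
eef_pos: [0.5498, -0.2104, 0.3903]
ee_rot: [-3.139, -0.001, -1.529]
force: [0.7, -0.1, 0.6]
width: 0.0615
gripper_force: 0.0
```

Request:
arm_command(
  series=[0, 0, 0, -0.5, 0, 0, 0.7, 0, 0, 0, -0.95, 0, 0, 0.7, 0, 0, 0, -0.95, 0, 0, 0.7, 0, 0, 0, -0.95, 0, 0, 0.7],
)

```text
t: 64.15
eef_pos: [0.5462, -0.1162, 0.39]
ee_rot: [-3.14, -0.001, -1.529]
force: [-0.4, -0.1, 1.1]
width: 0.0615
gripper_force: 0.0
```

Run:
```python
from fit import *
p,R,s=tool();print(s["t"],p,s["force"],s["width"])
mt=arm.camera_model("top");ms=arm.camera_model("scene")
a=arm.grab_frame("top");b=arm.grab_frame("scene");cv2.imwrite("pics/top20.png",a);cv2.imwrite("pics/scene20.png",b)
for st,c,k in comps(red(a),10): print(st,c)
a2=arm.grab_frame("top");b0=cv2.imread("pics/scene0.png")
print("cup loop pred",proj(mt,[.4685,-.399,.228]),proj(ms,[.4685,-.399,.228]),"cup foot",proj(ms,[.47,-.385,.075]))
# changed blobs in scene vs start near the hook
d=(cv2.absdiff(b,b0).max(2)>35).astype(np.uint8)
for st,c,k in comps(d,60): print("chg",st,c)
for n,(x,y) in {"loop":tuple(proj(ms,[.4685,-.399,.222]))}.items(): print(n,b[int(y)-4:int(y)+30:4,int(x)-10:int(x)+12:3].mean(2).astype(int))
h=cv2.cvtColor(b,cv2.COLOR_BGR2HSV)
print(np.array([[("%3d"%b[r,c].mean()) for c in range(220,285,4)] for r in range(150,250,5)]))
```

```text
64.15 [ 0.5462 -0.1162  0.39  ] [-0.427  -0.1496  1.0942] 0.06147561155177284
[  47   77   56   50 1899] [ 74.3002 101.3928]
[178 213  23  18 157] [190.0127 222.1975]
[159 254  12  11  39] [165.7436 259.2821]
[169 259  10   8  45] [173.4222 262.5556]
[151 276  11  11  44] [157.0227 280.7045]
cup loop pred [482.431  265.4655] [242.7405 165.8722] cup foot [250.6763 202.5632]
chg [290   0   7  19  94] [293.5319  10.1064]
chg [ 302    0   78   38 1427] [340.9285  10.5088]
chg [408   0  28  37 393] [419.2595  15.9873]
chg [ 436    0   59  176 6208] [463.2274  76.6174]
chg [394   2  10  19  64] [398.6562  10.0312]
chg [366  23  28  44 794] [380.301   43.4761]
chg [280  32  12  46 169] [285.2959  55.5385]
chg [ 378   49   52   73 1697] [404.5386  90.165 ]
chg [412  50  13  29 126] [418.0794  64.0397]
chg [305  52  29  28 519] [319.0578  66.5665]
chg [337  60  39  31 708] [354.5621  75.6271]
chg [ 200   69   59   35 1101] [226.9083  87.04  ]
chg [ 267   80   61  103 3308] [295.578 131.136]
chg [423  82  12  27 110] [428.7     94.8545]
chg [385 128  13  23 184] [390.4239 141.4457]
chg [218 15
[... 2266 characters left out ...]
 '134' '132' '131' '133'
  '168' '179' '178' '180' '180']
 ['178' '181' '168' '156' '155' '134' '131' '133' '133' '133' '131' '152'
  '179' '179' '180' '181' '180']
 ['178' '179' '177' '178' '180' '180' '180' '171' '150' '132' '178' '179'
  '179' '180' '180' '181' '181']
 ['179' '179' '178' '178' '178' '180' '181' '179' '178' '180' '181' '181'
  '181' '180' '181' '182' '181']
 ['177' '179' '179' '178' '181' '179' '179' '178' '180' '180' '181' '180'
  '183' '181' '179' '185' '181']
 ['163' '179' '180' '179' '180' '180' '180' '179' '180' '179' '179' '178'
  '180' '181' '181' '182' '183']
 ['126' '181' '180' '180' '179' '180' '178' '178' '180' '181' '180' '180'
  '179' '180' '179' '179' '179']]
```

The cup hangs at the predicted pixels: scene loop (243,166) and foot about (250,200). All drivers are in the rack. I'll let it settle and check that nothing moves before handing in.

Request:
arm_command(
  series=[0, 0, 0, 0, 0, 0, 0.7, 0, 0, 0, 0, 0, 0, 0.7, 0, 0, 0, 0, 0, 0, 0.7, 0, 0, 0, 0, 0, 0, 0.7, 0, 0, 0, 0, 0, 0, 0.7, 0, 0, 0, 0, 0, 0, 0.7, 0, 0, 0, 0, 0, 0, 0.7, 0, 0, 0, 0, 0, 0, 0.7],
)

```text
t: 65.3
eef_pos: [0.5462, -0.1153, 0.3901]
ee_rot: [-3.139, -0.001, -1.529]
force: [0.4, 0.0, -0.4]
width: 0.0611
gripper_force: 0.0
```

Request:
arm_command(
  series=[0, 0, 0, 0, 0, 0, 0.7, 0, 0, 0, 0, 0, 0, 0.7, 0, 0, 0, 0, 0, 0, 0.7, 0, 0, 0, 0, 0, 0, 0.7, 0, 0, 0, 0, 0, 0, 0.7, 0, 0, 0, 0, 0, 0, 0.7, 0, 0, 0, 0, 0, 0, 0.7, 0, 0, 0, 0, 0, 0, 0.7],
)

```text
t: 66.3
eef_pos: [0.5462, -0.1153, 0.3902]
ee_rot: [-3.139, -0.001, -1.529]
force: [0.2, -0.4, -0.1]
width: 0.0613
gripper_force: 0.0
```

Run:
```python
from fit import *
b=arm.grab_frame("scene");t=arm.grab_frame("top");b0=cv2.imread("pics/scene20.png")
print("cup px changed",(cv2.absdiff(b,b0).max(2)[150:215,215:275]>30).sum())
t0=cv2.imread("pics/top0.png")
d=cv2.absdiff(t,t0).max(2)>45
for n,(x,y,w,h) in dict(meter=(250,125,82,55),case=(333,127,66,50),shell=(194,300,46,52),bottle=(436,165,40,32),flask=(105,183,56,40),sensor=(376,296,50,40),orange=(440,298,92,64)).items(): print(n,d[y:y+h,x:x+w].sum())
for st,c,k in comps(red(t),10): print(st,c)
```

```text
cup px changed 42
meter 0
case 112
shell 149
bottle 0
flask 0
sensor 229
orange 3179
[  47   77   56   50 1902] [ 74.2881 101.4311]
[178 213  23  18 155] [190.0903 222.2065]
[159 254  21  13  92] [170.3696 260.9674]
[151 276  11  11  44] [156.9091 280.8864]
```

```bash
python3 -c "
from station import arm
print(arm.job_done())"
```

```text
the job is handed in; nothing more can be done
None
```

I handed the job in at about 66 s: all three screwdrivers I found (two on the mat, one in the cup) stand tip-down in separate rack pockets, and the empty cup hangs by its loop on the hook with the gripper clear. The hang was confirmed only from camera pixel positions, as my picture views were used up.

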